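Copy the sample corner's angle to the mitre guide with a locking bevel

TASK

Copy the angle of the wooden sample corner to the mitre guide with the bevel: slide the bevel along the sample's fence fully into its corner, so that the wooden arm swings the blade back flat, hold it pressed home a moment with about 10 N (never over 25), let go, and lock the blade by pushing the red slide forward firmly against it. Then slide the bevel along the guide's fence and press it home in that corner in the same way, so that the blade swings the blue arm to the same angle, and leave it lying there. Move the blue arm only with the bevel; leave the jar, the dropper bottle and the tape roll alone.

Things in the scene. Friction and masses are not known exactly. Their poses are not given: they have to be found in the camera images.
- bevel: Loose hand tool, 0.36 kg, lying flat: dark wooden stock, brass nose, orange grip fin on top, red stop slide, steel blade on a pivot at the front. Origin: on the pivot axis, at the underside; x along the stock to the front, z up. Stock from x = -78 mm to the round nose at +12, 28 wide (sides at y = -14, +14), 18 high; nose radius 12. Hold it by the fin.
- fin (a point): Point in the bevel's upright orange grip fin, 42 mm behind the pivot (bevel x = -42), 40 mm above the bevel's underside. The fin is 34 long (along x), 14 thick (along y) and reaches from 18 to 52 mm above the underside.
- blade: The bevel's steel blade, 5.5 to 12.5 mm above the bevel's underside, turning about the vertical pivot. Origin on the pivot, x to the tip at 75 mm. Working edge: the side at y = -13 (towards the front); back: y = +3. Starts 75 to 91 degrees left of the stock's x. Turns easily (0.03 N m) and stays where it is.
- lock: The lock: red slide along the bevel's left side; it moves only along the bevel's x. Origin: front tip of its 8 mm wide rod, at bevel y = 22, 9 mm above the underside; it starts at bevel x = -26 to -23. Pushed forward it meets the blade's back (bevel x about -7 to -18) and stops; then the blade cannot swing back. It takes 7 N to slide and stays where it is left; about 12 N sets it firmly.
- push_tab (a point): Middle of the rear face of the red push tab at the rear end of the lock slide, 80 mm behind the rod's front tip, on the stock's centre line (bevel y = 0), 16 mm above the bevel's underside. The tab is an upright plate 24 wide, from 2 to 30 mm above the underside; push it forward (bevel +x) from behind.
- sample: The sample corner, screwed down: plywood plate 200 x 140 x 6 mm with a pale wooden fence and a pale wooden arm. Origin: underside of the plate, on the line of the fence's inner face (y = 0). x along the fence towards the corner, y into the open side, z up. Fence 20 mm wide, x = -162 to +28, top 22 mm above the underside. Plate x = -165 to +35, y = -24 to +116.
- sample_arm: The sample's wooden arm, bolted tight, 14 mm thick, 90 long, top 26 mm above the plate's underside. Origin: axis of the fixed steel hinge barrel (radius 8), at x = 0, y = 18 mm in the sample's frame. x along the arm away from the corner; inner face at y = +8 (from x = 30 on, relieved before), level with the barrel. It points 105 to 118 degrees left of the sample's x.
- sample_seat (a point): Where the bevel's origin comes to lie, within 1 mm, when seated: x = -21.1, y = 14, z = 6 mm in the sample's frame. The bevel lies on the plate, the right side (y = -14) of its stock against the fence, and is slid along it in +x until the blade's working edge lies flat on arm and barrel; there it stops hard.
- guide: The mitre guide, screwed down: the same shapes, sizes and frame as the sample, with a grey plate, an aluminium fence and a blue arm. Its fence runs parallel to the sample's. The sample and the guide may stand in each other's place.
- guide_arm: The guide's blue arm: shape and frame as the sample's arm, but it turns about the hinge barrel with a friction of 0.07 N m and stays where it is left. It starts folded in, 135 to 149 degrees left of the guide's x; the blade, backed by the lock slide, must push it open. The barrel is fixed and stops the seated blade.
- guide_seat (a point): Where the bevel's origin comes to lie, within 1 mm, when seated in the guide: x = -21.1, y = 14, z = 6 mm in the guide's frame.
- sample_jar: Bystander: jar with a yellow lid, 56 mm in diameter, 75 high; origin under its centre.
- dropper: Bystander: brown dropper bottle, 34 mm in diameter, 102 high; origin under its centre.
- tape_roll: Bystander: yellow roll of tape beside the jar (of two like rolls the one nearer the robot), 81 mm in diameter, 25 high; origin under its centre.

How it is judged:
By the outcome, as a careful person would: the job done as asked, in the order asked, and still so for the second after the job is handed in, with the robot touching nothing.
It also fails if it takes over 72 s, if anything falls off the work surface, if the arm or the gripper's body presses on something with over 40 N, if the wrist force passes 120 N, or if a joint passes its speed limit or range.

ROBOT

A 6-joint arm with a two-finger parallel gripper is mounted at the origin on a cart in front of the work surface, level with it; the furniture and walls round the work are solid. World frame = base frame: x ahead of the robot, y to its left, z up, the work surface at z = 0. Lengths are in mm, angles in rad, forces in N, time in s.
With the tool pointing down it reaches from about 350 to 725 mm from the base axis. Payload 6 kg.
Tool frame: the origin (TCP) lies at the very end of the fingers, on their centre line; the grasp point (between the pads) lies 19 mm behind it; x points along the fingers, y is the direction in which the jaws open and shut, and the axes are right-handed (so a half turn about x gives the same grasp; the last joint's range is limited). The gripper opens to 85 mm and grips with 20 to 120 N. Pads are 22 mm wide; open, the fingers measure 114 mm over their backs; the gripper's body (76 mm by 85 mm) begins 54 mm behind the grasp point. The pads swing forward as they close: fully open they stand 13 mm farther back than shut.
Start: joints at [1.672, 0.04, 0.085, 0, -1.615, -0.334], TCP at [138.397, 583.798, 231.261] pointing down, gripper open.
Joint ranges: [-2.56, 2.56], [-1.29, 2.01], [-1.08, 1.49], [-3.29, 1.98], [-2.81, -0.18], [-2.99, 2.99]. Speed limits (rad/s): [2.57, 2.57, 3.01, 3.14, 3.14, 3.14].

INTERFACE

Orientations are given as [roll, pitch, yaw] about the fixed x, y, z axes, in that order (R = Rz(yaw) Ry(pitch) Rx(roll)).
In Python, from bench import status, vision, bot gives the robot as it stands. The module is installed in compiled form; this text tells all that it offers.
- The arm moves only by the tool jog_arm, never from a script. Its arguments are lists of equal length, an entry for each row: "jaw": the closure, from -1 (fully open) to 1 (shut); "linear": the shift along the tool's x, y, z in cm, a list of three; "rotation": the turn, a rotation vector about the tool's x, y, z in rad, a list of three. In form: {"jaw": [jaw, ...], "linear": [[x, y, z], ...], "rotation": [[ax, ay, az], ...]}. A call has 1 to 20 rows; each row shifts and turns the commanded pose from where the row before left it, along the tool's axes as they then stand; what a row does not reach is not made up. A row lasts 1/12 s, in which the tool goes at most 41.7 mm and 7.16 degrees, less where a joint would pass 70% of its speed; a pose out of reach is approached as far as the arm can. A call with a gripper value outside its range is refused whole. The fingers move at their own pace and stop on an object; "squeeze" is the grip in N (left out, the last holds). Time passes only in rows, so rows that do not move let the fingers close. It gives the time, the measured TCP pose, the force and the opening at its end, in the units of the state.
- status.get_obs(): the state, without advancing time (a new reading comes with each control period).
- vision.snapshot(name): name is "scene" or "top" or "wrist"; returns the picture (480x640x3 uint8, blue, green, red); there is no depth.
- vision.get_calibration(name): a dict with "fx", "fy", "cx", "cy" (pixels), "D" ([k1, k2, p1, p2, k3] as OpenCV has them; the pictures are not rectified), "xyz" and "rotation" of the camera in the world; the wrist camera has in their place "mount" (4x4, takes a point from camera to tool coordinates, whose origin is the TCP and whose axes are the tool frame's). Camera axes: x right, y down, z forward; pixel columns grow to the right and rows downward; lengths in mm; the calibration is good to about 2 mm. A picture is of the moment at which its call begins: read the wrist's pose just before it. get_calibration takes no time and is no camera call.
- bot.sign_off(): hands the job in, once; it reports no verdict.
Trained networks look in the newest picture that a camera, given by its name, has taken for a name from the list of things; names that differ only in an ending like _2 or _b are one class to them, and where a whole thing is asked for, a point or a joint stands for the part that bears it (a point fixed in the world has none). Each returns a list of dicts, best first, with "p" (0 to 1); they miss things now and then, are a little off and sometimes report something else, mostly with a low value. They report only what shows in the picture. A call takes as long as a camera call.
- vision.search_frame(camera, label): "centre" ([column, row] in pixels, amid what is visible of it).
- vision.outline_of(camera, label): "pixels" (480x640 bool, what is visible of it) and "centre" ([column, row] in pixels, amid what is visible of it).
- vision.spot_point(camera, label): "centre" ([column, row] in pixels: a listed point, or the origin of a listed thing).
The state is a dict: "time": time; "joints": joint angles; "qvel": joint speeds; "joint_efforts": joint torques, N m; "tool_pos": TCP position; "tool_rot": TCP orientation; "contact_force": force on the tool from outside, world axes, zero at the start; "wrist_torque": the same for the moment, N m; "grip_width": finger opening in mm.
Only numpy, scipy, OpenCV 4.12 (cv2) and the standard library are available. Lean on these libraries where they do the work, as an engineer would, in place of code of your own. Each camera call takes 0.05 s, during which the arm holds its last target.

## Working session

There is one attempt and no reset: what is moved stays moved. The work goes in short steps, Python scripts to look and compute and a tool call to move; the robot and the scene stay as the last step left them, time stands still between calls to the robot, and variables do not carry over. Pictures are saved under pics/ and viewed, and the job is handed in when it is done.

Besides the shell and the picture viewer there is one more tool, called by a JSON object that holds its "op" and its "data", one argument or row to a line. jog_arm: Moves the arm, as the interface text tells. Its arguments: {"type":"object","properties":{"jaw":{"type":"array"},"linear":{"type":"array"},"rotation":{"type":"array"},"squeeze":{"type":"number"}},"required":["jaw","linear","rotation"]}

```bash
mkdir -p pics; cat > h.py <<'E'
from bench import status, vision, bot
import numpy as np, cv2
from scipy.spatial.transform import Rotation as R
def cal(n):
    c=vision.get_calibration(n)
    K=np.array([[c['fx'],0,c['cx']],[0,c['fy'],c['cy']],[0,0,1]],float)
    return c,K,np.array(c['D'],float)
E
python3 - <<'E'
from h import *
o=status.get_obs()
print({k:np.round(v,3).tolist() if not np.isscalar(v) else v for k,v in o.items()})
for n in ['scene','top','wrist']:
    im=vision.snapshot(n); cv2.imwrite(f'pics/{n}0.png',im)
    print(n,vision.get_calibration(n))
E
```

```text
{'time': 0.0, 'joints': [1.672, 0.041, 0.084, -0.0, -1.616, -0.334], 'qvel': [-0.001, -0.001, 0.0, -0.001, 0.0, 0.002], 'joint_efforts': [0.001, -36.819, 34.741, 6.932, -0.005, 0.0], 'tool_pos': [138.268, 583.509, 230.269], 'tool_rot': [1.638, 1.569, -1.736], 'contact_force': [0.227, 0.022, -0.016], 'wrist_torque': [0.003, -0.013, 0.008], 'grip_width': 85.0701229127885}
scene {'fx': 554.3764842762964, 'fy': 554.3764842762964, 'cx': 324.26061403470965, 'cy': 246.73533687684784, 'D': array([-0.12481289,  0.        ,  0.        ,  0.        ,  0.        ]), 'xyz': array([159.73813166, 717.99081831, 885.11973869]), 'rotation': array([-2.35914763, -0.00714519, -2.6359266 ])}
top {'fx': 435.77393789432585, 'fy': 435.77393789432585, 'cx': 324.67914117055943, 'cy': 238.73051039845186, 'D': array([-0.04368236,  0.        ,  0.        ,  0.        ,  0.        ]), 'xyz': array([ 360.04590774,  -37.60098396, 1074.56966764]), 'rotation': array([-2.95455926, -0.00554938, -1.54355529])}
wrist {'fx': 409.93711652827017, 'fy': 409.93711652827017, 'cx': 323.33236569424946, 'cy': 239.6988690939079, 'D': array([-0.06720752,  0.        ,  0.        ,  0.        ,  0.        ]), 'mount': array([[-5.28683784e-04, -2.83004139e-01,  9.59118542e-01,
        -1.42182715e+02],
       [ 9.99999858e-01, -9.13009297e-05,  5.24278435e-04,
         4.25783669e-01],
       [-6.08045524e-05,  9.59118684e-01,  2.83004147e-01,
        -7.07958044e+01],
       [ 0.00000000e+00,  0.00000000e+00,  0.00000000e+00,
         1.00000000e+00]])}
```

View pics/scene0.png

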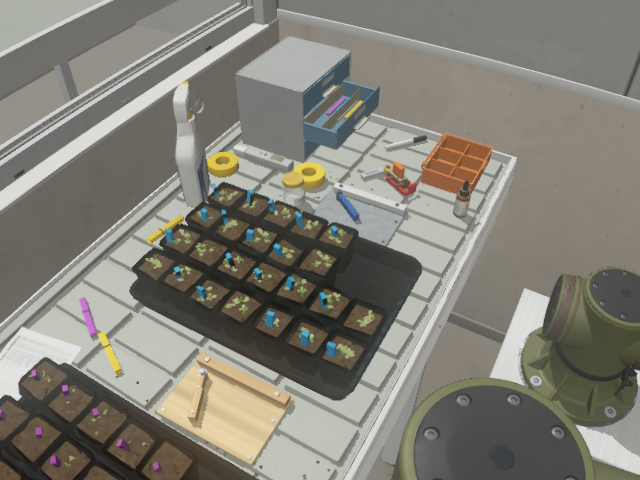

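View pics/top0.png

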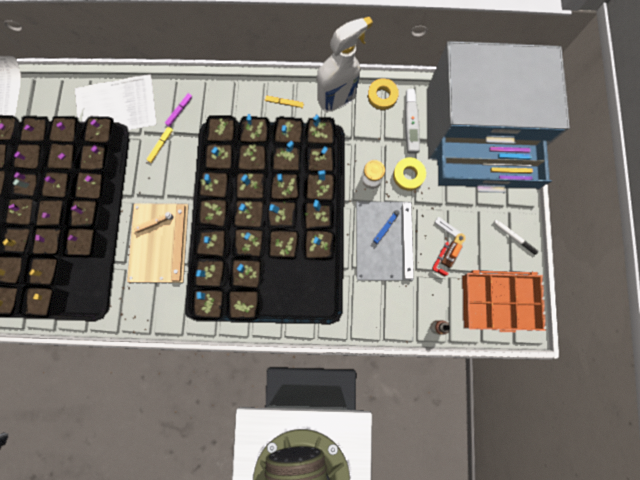

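View pics/wrist0.png

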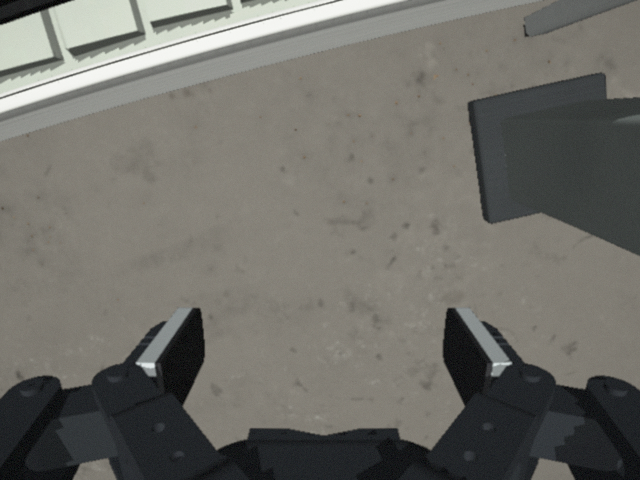

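```bash
cat >> h.py <<'E'
def pose(n):
    c,K,D=cal(n)
    if n=='wrist':
        o=status.get_obs(); M=np.array(c['mount'])
        T=np.eye(4);T[:3,:3]=R.from_euler('xyz',o['tool_rot']).as_matrix();T[:3,3]=o['tool_pos']
        return K,D,T@M
    T=np.eye(4);T[:3,:3]=R.from_euler('xyz',c['rotation']).as_matrix();T[:3,3]=c['xyz'];return K,D,T
def ray(P,px,z):
    K,D,T=P
    u=cv2.undistortPoints(np.array(px,float).reshape(-1,1,2),K,D).reshape(-1,2)
    d=np.c_[u,np.ones(len(u))]@T[:3,:3].T; o=T[:3,3]
    return o+d*((z-o[2])/d[:,2])[:,None]
def proj(P,X):
    K,D,T=P
    Ti=np.linalg.inv(T); rv,_=cv2.Rodrigues(Ti[:3,:3])
    return cv2.projectPoints(np.array(X,float).reshape(-1,1,3),rv,Ti[:3,3],K,D)[0].reshape(-1,2)
E
python3 - <<'E'
from h import *
t=cv2.imread('pics/top0.png'); s=cv2.imread('pics/scene0.png')
cv2.imwrite('pics/t_guide.png',cv2.resize(t[190:350,340:550],(787,600),interpolation=cv2.INTER_CUBIC))
cv2.imwrite('pics/t_samp.png',cv2.resize(t[190:300,110:210],(545,600),interpolation=cv2.INTER_CUBIC))
cv2.imwrite('pics/s_guide.png',cv2.resize(s[120:240,280:480],(800,480),interpolation=cv2.INTER_CUBIC))
vision.snapshot('top');vision.snapshot('scene')
for cam in ['top','scene']:
    P=pose(cam)
    for l,z in [('bevel',0),('fin',40),('blade',9),('lock',9),('push_tab',16),('sample',0),('sample_arm',26),('sample_seat',6),('guide',0),('guide_arm',26),('guide_seat',6),('dropper',0),('sample_jar',0),('tape_roll',0)]:
        r=vision.spot_point(cam,l)
        print(cam,l,[(round(q['p'],2),np.round(q['centre']).tolist(),np.round(ray(P,q['centre'],z)[0]).tolist()) for q in r[:2]])
E
```

```text
top bevel [(0.71, [460.0, 241.0], [568.0, -379.0, 0.0])]
top fin [(0.87, [453.0, 252.0], [533.0, -349.0, 40.0])]
top blade [(0.67, [456.0, 251.0], [539.0, -365.0, 9.0]), (0.61, [461.0, 237.0], [576.0, -379.0, 9.0])]
top lock [(0.65, [439.0, 275.0], [479.0, -321.0, 9.0]), (0.46, [448.0, 241.0], [564.0, -346.0, 9.0])]
top push_tab [(0.64, [440.0, 273.0], [482.0, -323.0, 16.0])]
top sample [(0.92, [180.0, 218.0], [607.0, 332.0, 0.0])]
top sample_arm [(0.69, [173.0, 218.0], [601.0, 341.0, 26.0])]
top sample_seat [(0.69, [171.0, 224.0], [590.0, 351.0, 6.0]), (0.54, [397.0, 216.0], [627.0, -218.0, 6.0])]
top guide [(0.82, [402.0, 214.0], [632.0, -233.0, 0.0]), (0.47, [176.0, 219.0], [605.0, 340.0, 0.0])]
top guide_arm [(0.46, [395.0, 216.0], [622.0, -211.0, 26.0]), (0.4, [178.0, 219.0], [598.0, 328.0, 26.0])]
top guide_seat [(0.92, [394.0, 221.0], [612.0, -213.0, 6.0])]
top dropper [(0.63, [434.0, 326.0], [355.0, -309.0, 0.0])]
top sample_jar [(0.9, [369.0, 178.0], [727.0, -147.0, 0.0])]
top tape_roll [(0.57, [408.0, 175.0], [738.0, -251.0, 0.0]), (0.53, [176.0, 218.0], [606.0, 341.0, 0.0]
[... 345 characters left out ...]
(0.73, [414.0, 191.0], [473.0, -321.0, 16.0])]
scene sample [(0.64, [209.0, 374.0], [606.0, 339.0, 0.0])]
scene sample_arm [(0.95, [201.0, 376.0], [602.0, 362.0, 26.0])]
scene sample_seat [(0.59, [213.0, 382.0], [586.0, 353.0, 6.0])]
scene guide [(0.67, [342.0, 199.0], [622.0, -222.0, 0.0]), (0.54, [415.0, 189.0], [482.0, -349.0, 0.0])]
scene guide_arm [(0.57, [341.0, 197.0], [615.0, -200.0, 26.0])]
scene guide_seat [(0.71, [345.0, 197.0], [617.0, -226.0, 6.0])]
scene dropper [(0.61, [347.0, 200.0], [610.0, -222.0, 0.0]), (0.58, [458.0, 214.0], [351.0, -310.0, 0.0])]
scene sample_jar [(0.58, [292.0, 203.0], [721.0, -148.0, 0.0])]
scene tape_roll [(0.94, [308.0, 176.0], [741.0, -261.0, 0.0])]
```

View pics/t_guide.png

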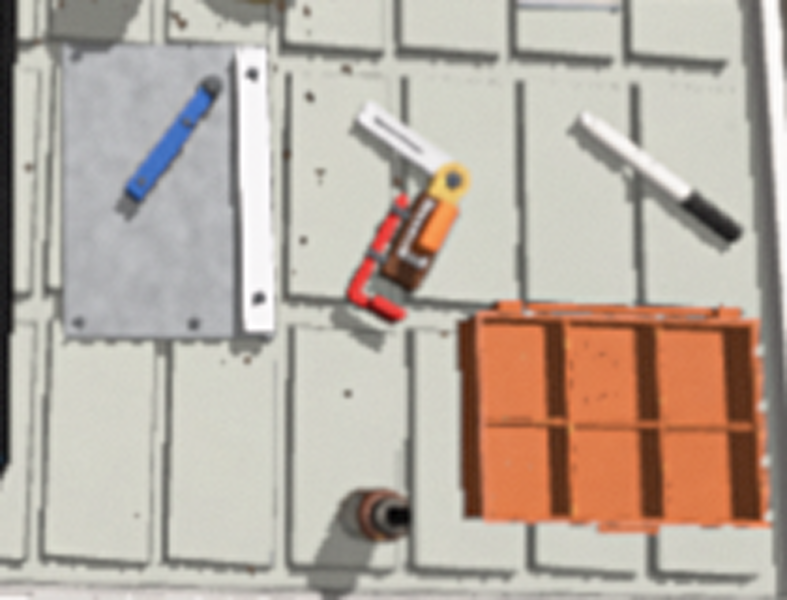

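View pics/s_guide.png

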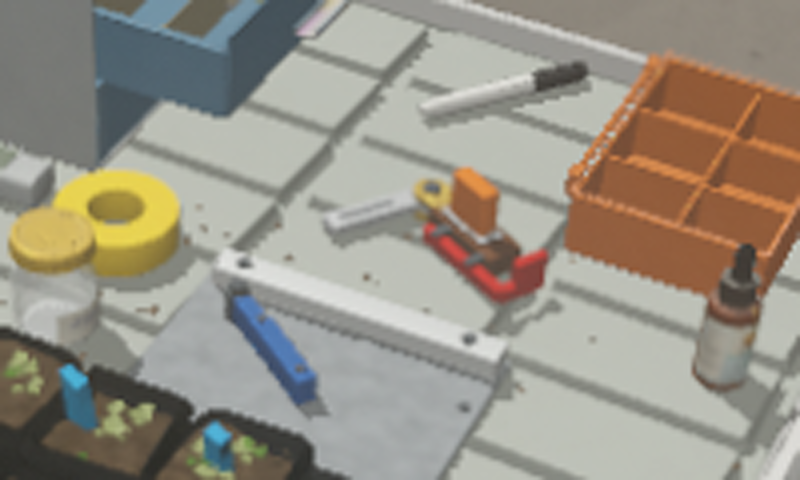

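View pics/t_samp.png

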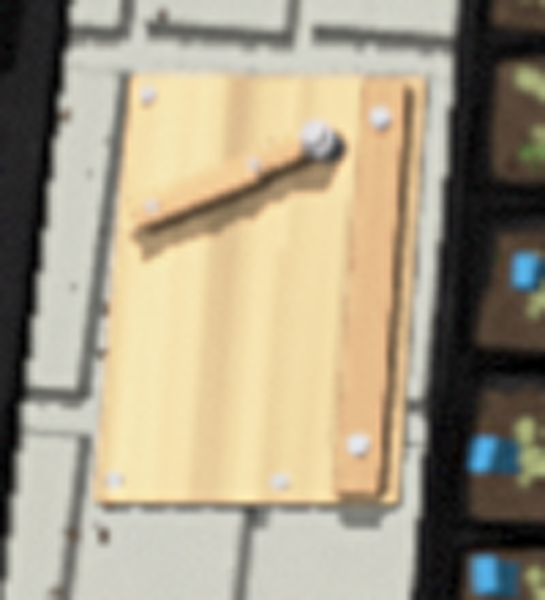

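```bash
cat >> h.py <<'E'
import json
def Rt(yaw):  # tool x down, tool y at world heading yaw
    x=np.array([0,0,-1.]);y=np.array([np.cos(yaw),np.sin(yaw),0]);return np.c_[x,y,np.cross(x,y)]
def rows(start,wps,vmax=38,wmax=0.115):
    """start,wps: (x,y,z,yawdeg); yaw = heading of tool y. prints rows"""
    out_l=[];out_r=[]
    p=np.array(start[:3],float);y=start[3]
    for w in wps:
        q=np.array(w[:3],float)
        dy=w[3]-y
        n=int(max(1,np.ceil(np.linalg.norm(q-p)/vmax),np.ceil(abs(np.radians(dy))/wmax)))
        if len(w)>4:n=w[4]
        for i in range(n):
            yi=y+dy*i/n
            l=Rt(np.radians(yi)).T@(q-p)/n/10
            out_l.append([round(float(v),2)+0.0 for v in l]); out_r.append([round(-float(np.radians(dy)/n),4)+0.0,0,0])
        p=q;y=w[3]
    print(len(out_l)); print('L',json.dumps(out_l)); print('R',json.dumps(out_r))
def st():
    o=status.get_obs();M=R.from_euler('xyz',o['tool_rot']).as_matrix()
    print('t',round(o['time'],2),'pos',np.round(o['tool_pos'],1),'yaw_y',round(np.degrees(np.arctan2(M[1,1],M[0,1])),2),'xdown',np.round(M[:,0],4),'F',np.round(o['contact_force'],1),'tq',np.round(o['wrist_torque'],2),'w',round(o['grip_width'],1),'q',np.round(o['joints'],2))
E
python3 - <<'E'
from h import *
st()
E
```

```text
t 1.65 pos [138.4 583.8 231.3] yaw_y -103.34 xdown [ 0.e+00 -1.e-04 -1.e+00] F [ 0.8 -0.8  0.2] tq [-0.03 -0.02  0.01] w 85.3 q [ 1.67  0.04  0.08 -0.   -1.62 -0.33]
```

```bash
python3 - <<'E'
from h import *
rows((138.4,583.8,231.3,-103.34),[(560,380,231.3,-90,14)])
E
```

```text
14
L [[0.0, 0.72, -3.27], [0.0, 0.78, -3.25], [0.0, 0.83, -3.24], [0.0, 0.88, -3.23], [0.0, 0.94, -3.21], [0.0, 0.99, -3.19], [0.0, 1.04, -3.18], [0.0, 1.1, -3.16], [0.0, 1.15, -3.14], [0.0, 1.2, -3.12], [0.0, 1.25, -3.1], [0.0, 1.3, -3.08], [0.0, 1.35, -3.06], [0.0, 1.41, -3.04]]
R [[-0.0166, 0, 0], [-0.0166, 0, 0], [-0.0166, 0, 0], [-0.0166, 0, 0], [-0.0166, 0, 0], [-0.0166, 0, 0], [-0.0166, 0, 0], [-0.0166, 0, 0], [-0.0166, 0, 0], [-0.0166, 0, 0], [-0.0166, 0, 0], [-0.0166, 0, 0], [-0.0166, 0, 0], [-0.0166, 0, 0]]
```

{"op": "jog_arm", "data": {
  "jaw": [-1,-1,-1,-1,-1,-1,-1,-1,-1,-1,-1,-1,-1,-1,-1,-1],
  "linear": [
    [0,0.7,-3.3],
    [0,0.8,-3.3],
    [0,0.8,-3.2],
    [0,0.9,-3.2],
    [0,0.9,-3.2],
    [0,1.0,-3.2],
    [0,1.0,-3.2],
    [0,1.1,-3.2],
    [0,1.2,-3.1],
    [0,1.2,-3.1],
    [0,1.3,-3.1],
    [0,1.3,-3.1],
    [0,1.3,-3.1],
    [0,1.4,-3.0],
    [0,0,0],
    [0,0,0]
  ],
  "rotation": [
    [-0.0166,0,0],
    [-0.0166,0,0],
    [-0.0166,0,0],
    [-0.0166,0,0],
    [-0.0166,0,0],
    [-0.0166,0,0],
    [-0.0166,0,0],
    [-0.0166,0,0],
    [-0.0166,0,0],
    [-0.0166,0,0],
    [-0.0166,0,0],
    [-0.0166,0,0],
    [-0.0166,0,0],
    [-0.0166,0,0],
    [0,0,0],
    [0,0,0]
  ]
}}

```text
time: 2.98
tool_pos: [561.7, 379.0, 230.2]
tool_rot: [0.878, 1.569, -2.267]
contact_force: [-0.4, 0.8, -0.7]
grip_width: 85.4
```

```bash
python3 - <<'E'
from h import *
st()
P=pose('wrist'); im=vision.snapshot('wrist'); cv2.imwrite('pics/wsamp.png',im)
np.save('Pws.npy',P[2])
for l,z in [('sample',0),('sample_arm',26),('sample_seat',6)]:
    for q in vision.spot_point('wrist',l)[:2]: print(l,round(q['p'],2),np.round(q['centre'],1),np.round(ray(P,q['centre'],z)[0],1))
E
```

```text
t 2.98 pos [561.7 379.  230.2] yaw_y -90.19 xdown [-0.001  -0.0012 -1.    ] F [-0.4  0.8 -0.7] tq [ 0.04  0.03 -0.02] w 85.4 q [ 0.89  0.25  0.31 -0.   -1.64  0.68]
sample 0.9 [368.8 146.9] [608.4 337.8   0. ]
sample_arm 0.71 [350.7 148.7] [608.6 355.6  26. ]
sample_seat 0.62 [356.3 174.1] [584.9 349.    6. ]
```

View pics/wsamp.png

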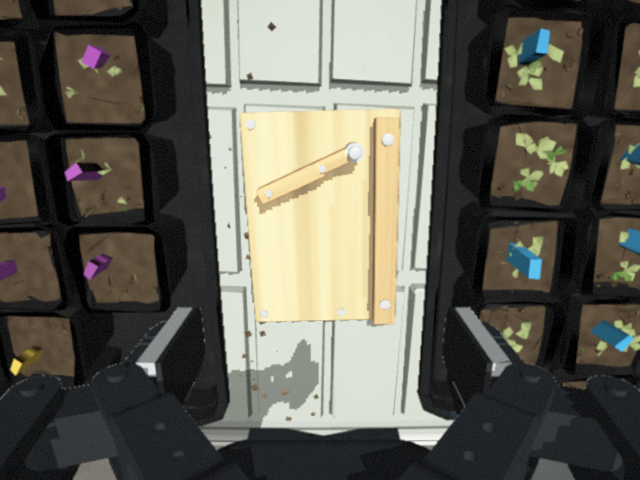

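```bash
cat >> h.py <<'E'
from scipy.optimize import least_squares
def S(p,X):
    X=np.array(X,float);c,s=np.cos(p[2]),np.sin(p[2])
    return np.c_[c*X[:,0]-s*X[:,1]+p[0],s*X[:,0]+c*X[:,1]+p[1],X[:,2]]
PLATE=[(-165,-24,6),(35,-24,6),(35,116,6),(-165,116,6)]
FENCE=[(-162,-20,22),(28,-20,22),(28,0,22),(-162,0,22)]
def arm(th,o=(0,18)):
    c,s=np.cos(th),np.sin(th)
    return [(o[0]+c*x-s*y,o[1]+s*x+c*y,26) for x,y in [(30,8),(90,8),(90,-6),(30,-6)]]
def overlay(im,P,p,th,crop,f):
    x0,y0,x1,y1=crop
    v=cv2.resize(im[y0:y1,x0:x1],None,fx=f,fy=f,interpolation=cv2.INTER_CUBIC)
    for pts,col in [(PLATE,(0,0,255)),(FENCE,(255,0,0)),(arm(th),(0,160,0))]:
        q=(proj(P,S(p,pts))+0.5-np.array([x0,y0]))*f
        cv2.polylines(v,[np.round(q*8).astype(int)],True,col,1,cv2.LINE_AA,3)
    return v
E
python3 - <<'E'
from h import *
im=cv2.imread('pics/wsamp.png');K,D,_=pose('wrist');P=(K,D,np.load('Pws.npy'))
cv2.imwrite('pics/ov1.png',overlay(im,P,(608.4,338,0.0),np.radians(111),(225,95,420,335),2.5))
cv2.imwrite('pics/raw1.png',cv2.resize(im[95:335,225:420],None,fx=2.5,fy=2.5,interpolation=cv2.INTER_CUBIC))
E
```

```text
(no output)
```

View pics/ov1.png

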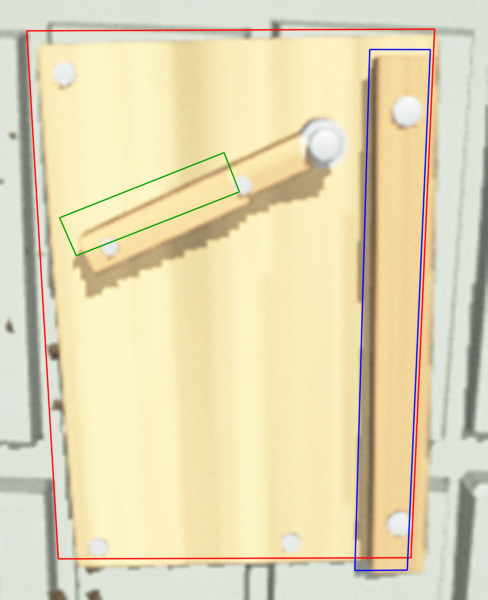

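View pics/raw1.png

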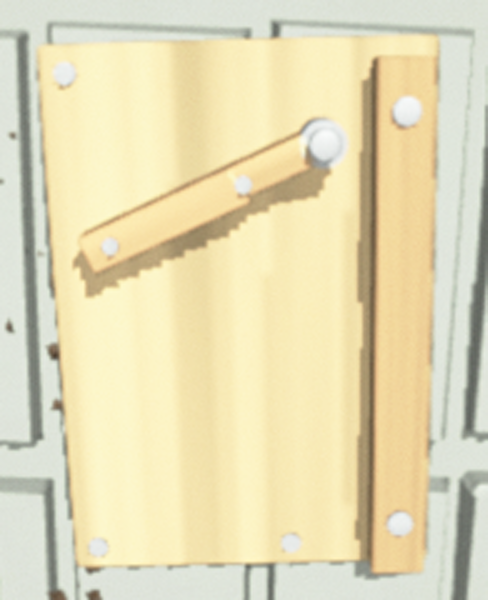

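```bash
cat >> h.py <<'E'
def fit(P,obs,crop,f,p0):
    X=np.array([o[0] for o in obs],float); U=(np.array([o[1] for o in obs],float)+0.5)/f-0.5+np.array(crop)
    g=lambda p:(proj(P,S(p,X))-U).ravel()
    r=least_squares(g,p0,loss='soft_l1'); return r.x,g(r.x).reshape(-1,2)
E
python3 - <<'E'
from h import *
im=cv2.imread('pics/wsamp.png');K,D,_=pose('wrist');P=(K,D,np.load('Pws.npy'))
obs=[((35,116,6),(38,45)),((35,-24,6),(438,36)),((-165,116,6),(77,567)),((28,0,22),(378,57)),((28,-20,22),(433,57)),((-162,0,22),(371,572)),((-162,-20,22),(423,574))]
p,e=fit(P,obs,(225,95),2.5,(608,338,0.)); print(p,np.degrees(p[2]));print(np.round(e,1))
# arm angle: screws on centre line & edges
for q in [(110,247),(243,186),(324,144),(80,237),(98,272)]:
    w=ray(P,(np.array(q)+.5)/2.5-.5+[225,95],26)[0][:2]-p[:2]
    c,s=np.cos(p[2]),np.sin(p[2]);print(np.round([c*w[0]+s*w[1],-s*w[0]+c*w[1]],1))
cv2.imwrite('pics/ov2.png',overlay(im,P,p,np.radians(111),(225,95,420,335),2.5))
# top/scene check
for n in ['top','scene']:
    print(n,np.round(proj(pose(n),S(p,PLATE+FENCE)),0).tolist())
E
```

```text
[6.05763260e+02 3.34705176e+02 2.09101813e-02] 1.198065136932001
[[-1.6  0. ]
 [ 1.1 -0.5]
 [-0.8  0.9]
 [-0.5 -0.1]
 [ 1.7 -0.5]
 [ 0.1  1.4]
 [ 0.2  0.1]]
[-32.6  91.1]
[-13.   45.2]
[ 0.3 17.9]
[-28.9 101.2]
[-41.2  95.8]
top [[183.0, 283.0], [188.0, 204.0], [134.0, 204.0], [127.0, 283.0], [179.0, 281.0], [184.0, 205.0], [176.0, 205.0], [171.0, 281.0]]
scene [[294.0, 398.0], [202.0, 353.0], [156.0, 411.0], [251.0, 464.0], [291.0, 394.0], [203.0, 351.0], [196.0, 359.0], [285.0, 403.0]]
```

View pics/ov2.png

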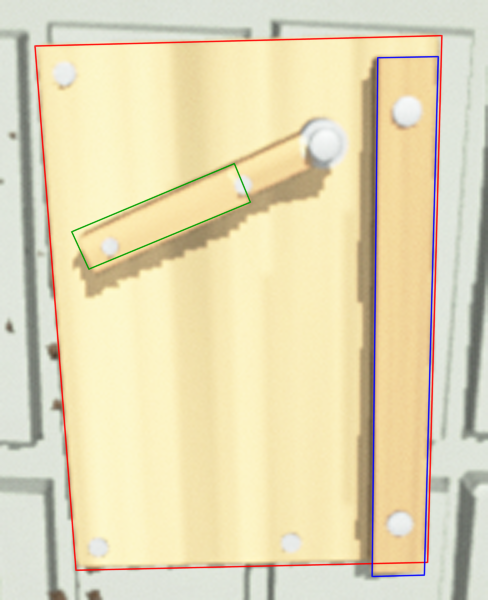

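```bash
python3 - <<'E'
from h import *
rows((560.5,379.5,231.3,-90),[(545,-335,231.3,-121,19)])
E
```

```text
19
L [[0.0, 3.76, 0.08], [0.0, 3.76, -0.03], [0.0, 3.76, -0.13], [0.0, 3.75, -0.24], [0.0, 3.75, -0.35], [0.0, 3.73, -0.45], [0.0, 3.72, -0.56], [0.0, 3.7, -0.66], [0.0, 3.68, -0.77], [0.0, 3.66, -0.87], [0.0, 3.63, -0.98], [0.0, 3.6, -1.08], [0.0, 3.57, -1.18], [0.0, 3.54, -1.28], [0.0, 3.5, -1.38], [0.0, 3.46, -1.48], [0.0, 3.41, -1.58], [0.0, 3.37, -1.68], [0.0, 3.32, -1.77]]
R [[0.0285, 0, 0], [0.0285, 0, 0], [0.0285, 0, 0], [0.0285, 0, 0], [0.0285, 0, 0], [0.0285, 0, 0], [0.0285, 0, 0], [0.0285, 0, 0], [0.0285, 0, 0], [0.0285, 0, 0], [0.0285, 0, 0], [0.0285, 0, 0], [0.0285, 0, 0], [0.0285, 0, 0], [0.0285, 0, 0], [0.0285, 0, 0], [0.0285, 0, 0], [0.0285, 0, 0], [0.0285, 0, 0]]
```

{"op": "jog_arm", "data": {
  "jaw": [-1,-1,-1,-1,-1,-1,-1,-1,-1,-1,-1,-1,-1,-1,-1,-1,-1,-1,-1,-1],
  "linear": [
    [0,3.8,0.1],
    [0,3.8,0],
    [0,3.8,-0.1],
    [0,3.8,-0.2],
    [0,3.7,-0.3],
    [0,3.7,-0.5],
    [0,3.7,-0.6],
    [0,3.7,-0.7],
    [0,3.7,-0.8],
    [0,3.7,-0.9],
    [0,3.6,-1.0],
    [0,3.6,-1.1],
    [0,3.6,-1.2],
    [0,3.5,-1.3],
    [0,3.5,-1.4],
    [0,3.5,-1.5],
    [0,3.4,-1.6],
    [0,3.4,-1.7],
    [0,3.3,-1.8],
    [0,0,0]
  ],
  "rotation": [
    [0.0285,0,0],
    [0.0285,0,0],
    [0.0285,0,0],
    [0.0285,0,0],
    [0.0285,0,0],
    [0.0285,0,0],
    [0.0285,0,0],
    [0.0285,0,0],
    [0.0285,0,0],
    [0.0285,0,0],
    [0.0285,0,0],
    [0.0285,0,0],
    [0.0285,0,0],
    [0.0285,0,0],
    [0.0285,0,0],
    [0.0285,0,0],
    [0.0285,0,0],
    [0.0285,0,0],
    [0.0285,0,0],
    [0,0,0]
  ]
}}

```text
time: 4.85
tool_pos: [544.8, -340.6, 230.5]
tool_rot: [0.986, 1.569, -2.702]
contact_force: [0.8, 0.7, -0.3]
grip_width: 85.6
```

```bash
python3 - <<'E'
from h import *
st()
vision.snapshot('wrist')
st()
P=pose('wrist'); im=vision.snapshot('wrist'); cv2.imwrite('pics/wbev.png',im)
np.save('Pwb.npy',P[2])
for l,z in [('bevel',0),('fin',40),('push_tab',16),('lock',9),('guide',0),('guide_arm',26),('guide_seat',6)]:
    for q in vision.spot_point('wrist',l)[:2]: print(l,round(q['p'],2),np.round(q['centre'],1),np.round(ray(P,q['centre'],z)[0],1))
E
```

```text
t 4.85 pos [ 544.8 -340.6  230.5] yaw_y -121.34 xdown [-1.6e-03 -8.0e-04 -1.0e+00] F [ 0.8  0.7 -0.3] tq [ 0.16 -0.1   0.05] w 85.6 q [-0.25  0.15  0.21  0.   -1.62  1.27]
t 4.9 pos [ 545.3 -338.3  230.6] yaw_y -121.23 xdown [-0.0011  0.     -1.    ] F [0.2 0.6 0.1] tq [0.11 0.02 0.01] w 85.5 q [-0.24  0.15  0.2   0.   -1.62  1.27]
bevel 0.62 [343.  153.1] [ 571.2 -376.     0. ]
fin 0.87 [350.1 208. ] [ 533.3 -358.2   40. ]
push_tab 0.57 [347.4 269.3] [ 479.2 -325.7   16. ]
lock 0.67 [316.8 181.5] [ 562.7 -343.4    9. ]
guide 0.9 [173.4 182. ] [ 630.  -229.9    0. ]
guide 0.54 [ 50.2 142.6] [ 720.4 -153.2    0. ]
guide_arm 0.78 [159.2 195.8] [ 625.3 -222.2   26. ]
guide_arm 0.61 [319.6 183.6] [ 561.9 -346.    26. ]
guide_seat 0.9 [176.  212.3] [ 605.8 -217.4    6. ]
```

View pics/wbev.png

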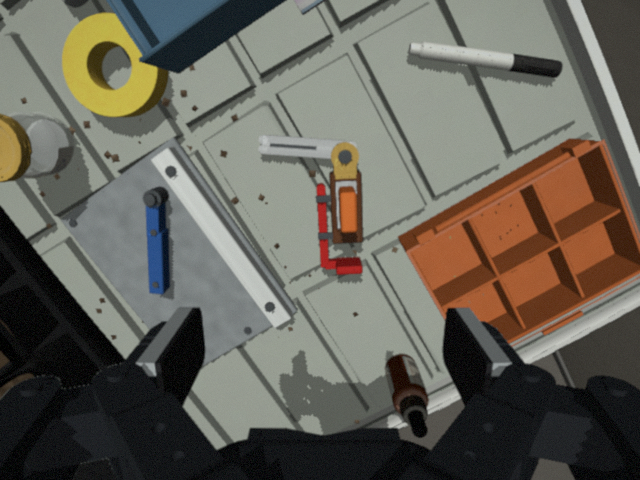

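```bash
python3 - <<'E'
from h import *
im=cv2.imread('pics/wbev.png')
cv2.imwrite('pics/wb_z.png',cv2.resize(im[120:290,240:400],None,fx=3.5,fy=3.5,interpolation=cv2.INTER_CUBIC))
cv2.imwrite('pics/wg_z.png',cv2.resize(im[130:370,50:310],None,fx=2.5,fy=2.5,interpolation=cv2.INTER_CUBIC))
E
```

```text
(no output)
```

View pics/wb_z.png

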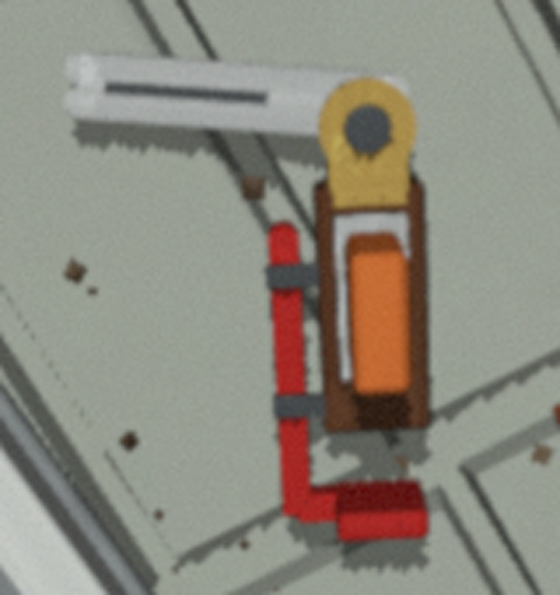

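View pics/wg_z.png

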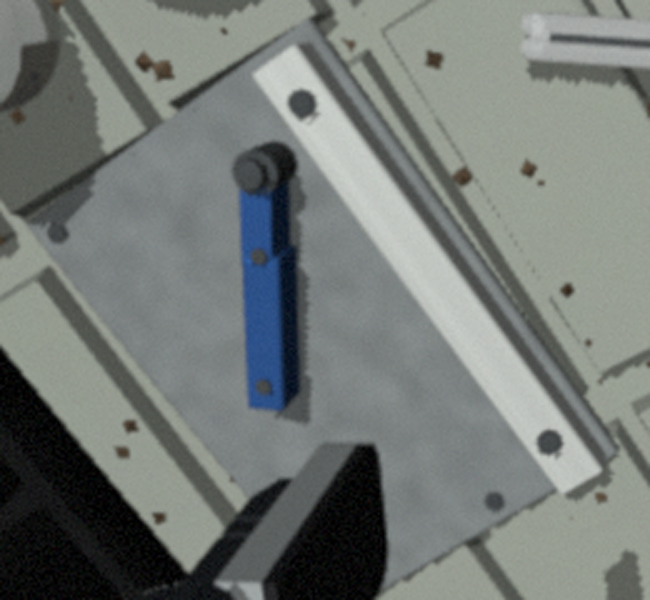

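```bash
python3 - <<'E'
from h import *
K,D,_=pose('wrist');P=(K,D,np.load('Pwb.npy'))
obs=[((0,0,20),(368,130)),((-78,-14,18),(427,428)),((-78,14,18),(325,428)),((-25,7,52),(352,250)),((-25,-7,52),(405,250)),((-59,7,52),(356,391)),((-59,-7,52),(408,391))]
p,e=fit(P,obs,(240,120),3.5,(571,-376,-.54)); print('bevel',p,np.degrees(p[2]));print(np.round(e,1).tolist())
c,s=np.cos(p[2]),np.sin(p[2])
print('fin',S(p,[(-42,0,40)]))
obs=[((35,-24,6),(323,15)),((35,116,6),(25,215)),((28,0,22),(254,74)),((28,-20,22),(299,44)),((-162,0,22),(564,494)),((-162,-20,22),(604,468)),((-165,-24,6),(618,455)),((0,18,28),(255,172))]
p,e=fit(P,obs,(50,130),2.5,(625,-230,0.)); print('guide',p,np.degrees(p[2]));print(np.round(e,1).tolist())
for q in [(264,386),(259,257),(250,408),(283,408)]:
    w=ray(P,(np.array(q)+.5)/2.5-.5+[50,130],26)[0][:2]-p[:2]
    c,s=np.cos(p[2]),np.sin(p[2]);print(np.round([c*w[0]+s*w[1],-s*w[0]+c*w[1]],1))
E
```

```text
bevel [ 5.70794701e+02 -3.76494238e+02 -5.06754361e-01] -29.03488611153259
[[0.2, -1.7], [0.7, -0.1], [-1.1, 1.0], [-1.2, -0.1], [1.3, -0.8], [-1.2, 1.1], [1.1, 0.5]]
fin [[ 534.07307856 -356.10987147   40.        ]]
guide [ 6.26954834e+02 -2.34480032e+02  9.55392208e-03] 0.5473994127439098
[[-3.9, -0.5], [-0.2, 1.7], [-0.0, -0.8], [0.3, -1.6], [-1.0, 1.6], [0.5, 2.2], [1.1, 0.2], [0.4, -0.3]]
[-64.6  66.8]
[-24.8  37.3]
[-68.7  76.9]
[-75.3  66.2]
```

```bash
python3 - <<'E'
from h import *
st()
rows((545.3,-337.3,231.3,-121.2),[(534,-356.3,111.3,-119,4)])
E
```

```text
t 5.3 pos [ 546.3 -335.4  231.9] yaw_y -120.95 xdown [ 8.e-04 -3.e-04 -1.e+00] F [-0.1 -0.1  0.1] tq [-0.04  0.    0.02] w 85.0 q [-0.24  0.15  0.2   0.   -1.62  1.27]
4
L [[3.0, 0.55, 0.0], [3.0, 0.55, 0.0], [3.0, 0.55, 0.01], [3.0, 0.55, 0.01]]
R [[-0.0096, 0, 0], [-0.0096, 0, 0], [-0.0096, 0, 0], [-0.0096, 0, 0]]
```

{"op": "jog_arm", "data": {
  "jaw": [0.1,0.1,0.1,0.1,0.1,0.1,0.1],
  "linear": [
    [3,0.6,0],
    [3,0.6,0],
    [3,0.6,0],
    [3,0.6,0],
    [0,0,0],
    [0,0,0],
    [0,0,0]
  ],
  "rotation": [
    [-0.0085,0,0],
    [-0.0085,0,0],
    [-0.0085,0,0],
    [-0.0085,0,0],
    [0,0,0],
    [0,0,0],
    [0,0,0]
  ]
}}

```text
time: 5.88
tool_pos: [534.8, -357.4, 114.0]
tool_rot: [2.906, 1.568, -0.743]
contact_force: [-1.0, 0.1, 0.6]
grip_width: 38.5
```

```bash
python3 - <<'E'
from h import *
P=pose('wrist'); im=vision.snapshot('wrist'); cv2.imwrite('pics/wb2.png',im); np.save('Pw2.npy',P[2])
st()
for l,z in [('fin',40),('push_tab',16)]:
    for q in vision.spot_point('wrist',l)[:2]: print(l,round(q['p'],2),np.round(q['centre'],1),np.round(ray(P,q['centre'],z)[0],1))
E
```

```text
t 5.93 pos [ 535.3 -357.4  114.7] yaw_y -119.07 xdown [ 0.0038 -0.0024 -1.    ] F [0.2 0.9 0.8] tq [ 0.03 -0.04 -0.03] w 38.4 q [-0.28  0.17  0.01  0.   -1.41  1.34]
fin 0.93 [321.4 255. ] [ 533.7 -356.5   40. ]
push_tab 0.76 [319.9 331. ] [ 481.4 -326.2   16. ]
```

View pics/wb2.png

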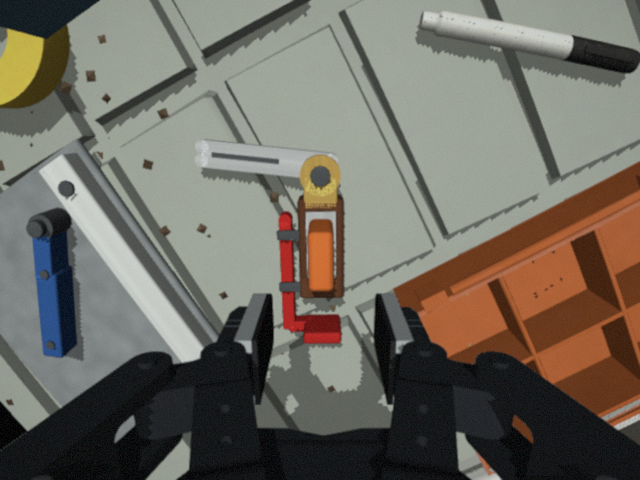

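{"op": "jog_arm", "data": {
  "jaw": [0.45,0.45,0.45,0.45,0.45,0.45,0.45,0.45],
  "linear": [
    [0,0,0.1],
    [0,0,0],
    [2.5,0,0],
    [2.5,0,0],
    [2,0,0],
    [1,0,0],
    [1.1,0,0],
    [0,0,0]
  ],
  "rotation": [
    [0,0,0],
    [0,0,0],
    [0,0,0],
    [0,0,0],
    [0,0,0],
    [0,0,0],
    [0,0,0],
    [0,0,0]
  ]
}}

```text
time: 6.7
tool_pos: [532.7, -356.6, 19.3]
tool_rot: [0.434, 1.57, 3.068]
contact_force: [-0.4, -0.4, -0.4]
grip_width: 23.6
```

```bash
python3 - <<'E'
from h import *
P=pose('wrist'); im=vision.snapshot('wrist'); cv2.imwrite('pics/wb3.png',im)
st()
E
```

```text
t 6.75 pos [ 533.1 -356.8   20.6] yaw_y -119.09 xdown [-2.e-04 -5.e-04 -1.e+00] F [ 0.1 -0.1  0.4] tq [-0.04 -0.02 -0.03] w 23.5 q [-0.28  0.22 -0.1   0.   -1.24  1.34]
```

View pics/wb3.png

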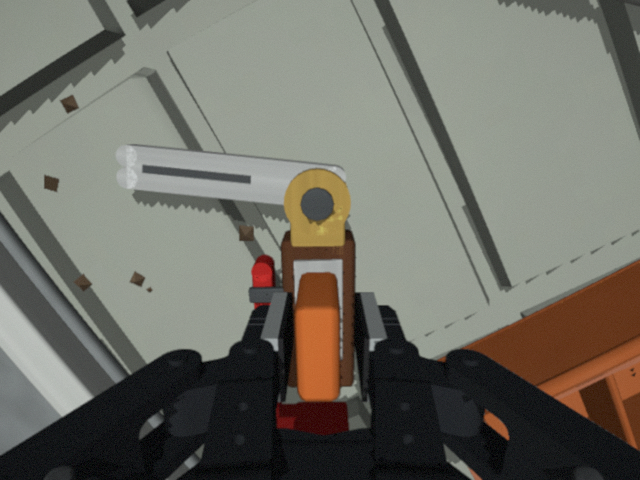

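{"op": "jog_arm", "data": {
  "jaw": [0.5,1,1,1,1,1,1,1],
  "linear": [
    [-0.2,0,0],
    [0,0,0],
    [0,0,0],
    [0,0,0],
    [0,0,0],
    [0,0,0],
    [0,0,0],
    [0,0,0]
  ],
  "rotation": [
    [0,0,0],
    [0,0,0],
    [0,0,0],
    [0,0,0],
    [0,0,0],
    [0,0,0],
    [0,0,0],
    [0,0,0]
  ],
  "squeeze": 70
}}

```text
time: 7.42
tool_pos: [533.9, -357.2, 24.5]
tool_rot: [3.091, 1.568, -0.558]
contact_force: [-1.1, 1.2, 6.2]
grip_width: 13.1
```

```bash
python3 - <<'E'
from h import *
st()
p=(605.8,334.7,np.radians(1.2)); s=S(p,[(-21.1,14,6),(-21.1-42,14,6)]);print(s)
print('start offset -85 fin',S(p,[(-21.1-42-85,16,6)]))
E
```

```text
t 7.42 pos [ 533.9 -357.2   24.5] yaw_y -119.08 xdown [ 0.0026 -0.0017 -1.    ] F [-1.1  1.2  6.2] tq [ 0.39  0.24 -0.03] w 13.1 q [-0.28  0.22 -0.1   0.   -1.25  1.34]
[[584.4114337  348.25504451   6.        ]
 [542.42064499 347.37546287   6.        ]]
start offset -85 fin [[457.39740206 347.59491855   6.        ]]
```

```bash
python3 - <<'E'
from h import *
rows((534,-357,24,-119),[(534,-357,219,-119,6)])
rows((534,-357,219,-119),[(457,350,219,-89,20)])
E
```

```text
6
L [[-3.25, 0.0, 0.0], [-3.25, 0.0, 0.0], [-3.25, 0.0, 0.0], [-3.25, 0.0, 0.0], [-3.25, 0.0, 0.0], [-3.25, 0.0, 0.0]]
R [[0.0, 0, 0], [0.0, 0, 0], [0.0, 0, 0], [0.0, 0, 0], [0.0, 0, 0], [0.0, 0, 0]]
20
L [[0.0, -2.91, 2.05], [0.0, -2.96, 1.97], [0.0, -3.01, 1.9], [0.0, -3.06, 1.82], [0.0, -3.1, 1.74], [0.0, -3.15, 1.65], [0.0, -3.19, 1.57], [0.0, -3.23, 1.49], [0.0, -3.27, 1.4], [0.0, -3.3, 1.32], [0.0, -3.34, 1.23], [0.0, -3.37, 1.14], [0.0, -3.4, 1.05], [0.0, -3.42, 0.96], [0.0, -3.45, 0.87], [0.0, -3.47, 0.78], [0.0, -3.49, 0.69], [0.0, -3.5, 0.6], [0.0, -3.52, 0.51], [0.0, -3.53, 0.42]]
R [[-0.0262, 0, 0], [-0.0262, 0, 0], [-0.0262, 0, 0], [-0.0262, 0, 0], [-0.0262, 0, 0], [-0.0262, 0, 0], [-0.0262, 0, 0], [-0.0262, 0, 0], [-0.0262, 0, 0], [-0.0262, 0, 0], [-0.0262, 0, 0], [-0.0262, 0, 0], [-0.0262, 0, 0], [-0.0262, 0, 0], [-0.0262, 0, 0], [-0.0262, 0, 0], [-0.0262, 0, 0], [-0.0262, 0, 0], [-0.0262, 0, 0], [-0.0262, 0, 0]]
```

{"op": "jog_arm", "data": {
  "jaw": [1,1,1,1,1,1,1,1],
  "linear": [
    [-0.5,0,0],
    [-2,0,0],
    [-3.25,0,0],
    [-3.25,0,0],
    [-3.25,0,0],
    [-3.25,0,0],
    [-3,0,0],
    [-1,0,0]
  ],
  "rotation": [
    [0,0,0],
    [0,0,0],
    [0,0,0],
    [0,0,0],
    [0,0,0],
    [0,0,0],
    [0,0,0],
    [0,0,0]
  ]
}}

```text
time: 8.08
tool_pos: [533.7, -357.4, 222.8]
tool_rot: [3.135, 1.564, -0.515]
contact_force: [-0.2, -0.1, -2.1]
grip_width: 12.8
```

{"op": "jog_arm", "data": {
  "jaw": [1,1,1,1,1,1,1,1,1,1,1,1,1,1,1,1,1,1,1,1],
  "linear": [
    [0,-2.9,2.1],
    [0,-3.0,2.0],
    [0,-3.0,1.9],
    [0,-3.1,1.8],
    [0,-3.1,1.7],
    [0,-3.2,1.6],
    [0,-3.2,1.6],
    [0,-3.2,1.5],
    [0,-3.3,1.4],
    [0,-3.3,1.3],
    [0,-3.3,1.2],
    [0,-3.4,1.1],
    [0,-3.4,1.0],
    [0,-3.4,1.0],
    [0,-3.4,0.9],
    [0,-3.5,0.8],
    [0,-3.5,0.7],
    [0,-3.5,0.6],
    [0,-3.5,0.5],
    [0,-3.5,0.4]
  ],
  "rotation": [
    [-0.0262,0,0],
    [-0.0262,0,0],
    [-0.0262,0,0],
    [-0.0262,0,0],
    [-0.0262,0,0],
    [-0.0262,0,0],
    [-0.0262,0,0],
    [-0.0262,0,0],
    [-0.0262,0,0],
    [-0.0262,0,0],
    [-0.0262,0,0],
    [-0.0262,0,0],
    [-0.0262,0,0],
    [-0.0262,0,0],
    [-0.0262,0,0],
    [-0.0262,0,0],
    [-0.0262,0,0],
    [-0.0262,0,0],
    [-0.0262,0,0],
    [-0.0262,0,0]
  ]
}}

```text
time: 9.75
tool_pos: [456.9, 352.3, 215.5]
tool_rot: [0.562, 1.568, -2.561]
contact_force: [0.7, -0.1, -2.9]
grip_width: 12.9
```

{"op": "jog_arm", "data": {
  "jaw": [1,1,1,1,1],
  "linear": [
    [3,0,0],
    [3,0,0],
    [3,0,0],
    [0,0,0],
    [0,0,0]
  ],
  "rotation": [
    [0,0,0],
    [0,0,0],
    [0,0,0],
    [0,0,0],
    [0,0,0]
  ]
}}

```text
time: 10.17
tool_pos: [457.1, 349.5, 124.9]
tool_rot: [0.919, 1.565, -2.206]
contact_force: [0.4, -0.0, -1.9]
grip_width: 12.9
```

```bash
python3 - <<'E'
from h import *
st()
P=pose('wrist'); im=vision.snapshot('wrist'); cv2.imwrite('pics/ws2.png',im);np.save('Pws2.npy',P[2])
E
```

```text
t 10.17 pos [457.1 349.5 124.9] yaw_y -89.08 xdown [-0.0034 -0.0047 -1.    ] F [ 0.4 -0.  -1.9] tq [-0.01 -0.08 -0.01] w 12.9 q [ 1.   -0.01 -0.16 -0.   -1.43  0.59]
```

View pics/ws2.png

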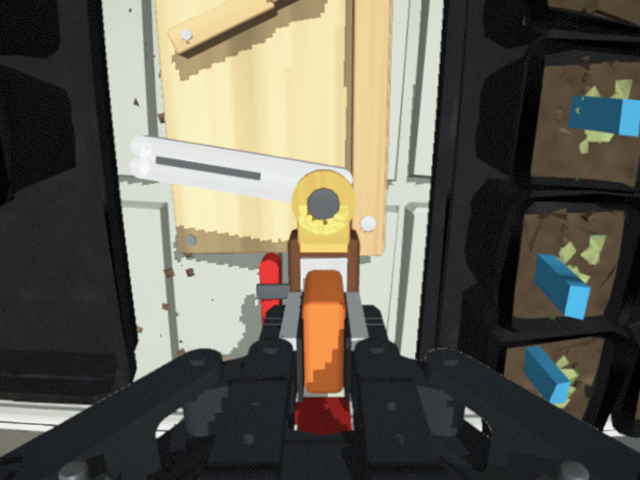

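```bash
python3 - <<'E'
from h import *
K,D,_=pose('wrist');P=(K,D,np.load('Pws2.npy'))
im=cv2.imread('pics/ws2.png')
cv2.imwrite('pics/ws2z.png',cv2.resize(im[0:270,280:400],None,fx=2.2,fy=2.2,interpolation=cv2.INTER_CUBIC))
for q in [(356,5),(355,100),(355,165),(385,254),(352,5),(352,100)]: print(q,ray(P,q,22)[0])
print(proj(P,S((605.8,334.7,.02),[(28,0,22),(-100,0,22),(-162,-20,22),(-162,0,22)])))
E
```

```text
(356, 5) [588.45512618 333.12962821  22.        ]
(355, 100) [538.51607322 332.0164489   22.        ]
(355, 165) [501.61512891 330.70495412  22.        ]
(385, 254) [446.28246097 309.64923695  22.        ]
(352, 5) [588.40504651 335.30430724  22.        ]
(352, 100) [538.48244739 333.72820043  22.        ]
[[354.55638352 -86.83493668]
 [351.88199483 157.77467296]
 [381.95004847 257.03397647]
 [350.37292121 257.21659468]]
```

View pics/ws2z.png

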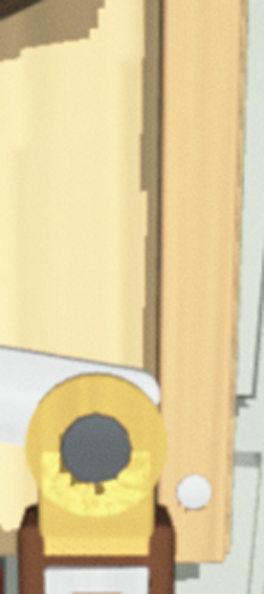

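{"op": "jog_arm", "data": {
  "jaw": [1,1,1,1,1,1],
  "linear": [
    [3,0,0],
    [3,0,0],
    [2,0,0],
    [0.7,0,0],
    [0,0,0],
    [0,0,0]
  ],
  "rotation": [
    [0,0,0],
    [0,0,0],
    [0,0,0],
    [0,0,0],
    [0,0,0],
    [0,0,0]
  ]
}}

```text
time: 10.72
tool_pos: [459.3, 351.6, 43.0]
tool_rot: [-2.568, 1.567, 0.59]
contact_force: [0.5, -0.4, -2.6]
grip_width: 12.8
```

```bash
python3 - <<'E'
from h import *
st()
E
```

```text
t 10.72 pos [459.3 351.6  43. ] yaw_y -89.07 xdown [ 0.0028  0.0019 -1.    ] F [ 0.5 -0.4 -2.6] tq [0.   0.03 0.02] w 12.8 q [ 1.    0.04 -0.26  0.   -1.27  0.59]
```

{"op": "jog_arm", "data": {
  "jaw": [1,1,1,1],
  "linear": [
    [0.5,0,0],
    [0.5,0,0],
    [0,0,0],
    [0,0,0]
  ],
  "rotation": [
    [0,0,0],
    [0,0,0],
    [0,0,0],
    [0,0,0]
  ]
}}

```text
time: 11.05
tool_pos: [458.2, 350.9, 30.7]
tool_rot: [-2.53, 1.57, 0.627]
contact_force: [0.6, -0.5, -3.5]
grip_width: 12.8
```

{"op": "jog_arm", "data": {
  "jaw": [1,1],
  "linear": [
    [0.15,0,0],
    [0,0,0]
  ],
  "rotation": [
    [0,0,0],
    [0,0,0]
  ]
}}

```text
time: 11.22
tool_pos: [458.8, 351.2, 30.5]
tool_rot: [-2.696, 1.569, 0.462]
contact_force: [-1.5, -0.8, 4.1]
grip_width: 13.0
```

{"op": "jog_arm", "data": {
  "jaw": [1,1,1],
  "linear": [
    [-0.05,0.15,0],
    [0,0.1,0],
    [0,0,0]
  ],
  "rotation": [
    [0,0,0],
    [0,0,0],
    [0,0,0]
  ]
}}

```text
time: 11.47
tool_pos: [458.8, 348.9, 30.5]
tool_rot: [-2.382, 1.568, 0.776]
contact_force: [0.2, 1.5, 4.4]
grip_width: 12.8
```

{"op": "jog_arm", "data": {
  "jaw": [1,1],
  "linear": [
    [0,0.1,0],
    [0,0,0]
  ],
  "rotation": [
    [0,0,0],
    [0,0,0]
  ]
}}

```text
time: 11.63
tool_pos: [458.8, 348.0, 30.5]
tool_rot: [-2.41, 1.568, 0.748]
contact_force: [0.1, 2.5, 5.5]
grip_width: 12.7
```

{"op": "jog_arm", "data": {
  "jaw": [1,1,1],
  "linear": [
    [-0.03,0.1,0],
    [0,0.1,0],
    [0,0,0]
  ],
  "rotation": [
    [0,0,0],
    [0,0,0],
    [0,0,0]
  ]
}}

```text
time: 11.88
tool_pos: [458.7, 345.9, 30.5]
tool_rot: [-2.329, 1.569, 0.83]
contact_force: [0.1, 2.8, 6.0]
grip_width: 13.4
```

```bash
python3 - <<'E'
from h import *
st()
E
```

```text
t 11.88 pos [458.7 345.9  30.5] yaw_y -89.06 xdown [ 0.0015  0.0017 -1.    ] F [0.1 2.8 6. ] tq [ 1.03 -0.01  0.08] w 13.4 q [ 1.    0.04 -0.28  0.   -1.24  0.59]
```

{"op": "jog_arm", "data": {
  "jaw": [1,1],
  "linear": [
    [-0.03,0.1,0],
    [0,0,0]
  ],
  "rotation": [
    [0,0,0],
    [0,0,0]
  ]
}}

```text
time: 12.05
tool_pos: [458.7, 345.8, 30.5]
tool_rot: [-2.057, 1.567, 1.101]
contact_force: [0.9, 5.8, 2.9]
grip_width: 12.7
```

```bash
python3 - <<'E'
from h import *
st()
P=pose('wrist'); im=vision.snapshot('wrist'); cv2.imwrite('pics/ws3.png',im);np.save('Pws3.npy',P[2])
E
```

```text
t 12.05 pos [458.7 345.8  30.5] yaw_y -89.05 xdown [ 0.0018  0.0035 -1.    ] F [0.9 5.8 2.9] tq [ 2.15 -0.38  0.07] w 12.7 q [ 0.99  0.04 -0.29 -0.   -1.24  0.59]
```

View pics/ws3.png

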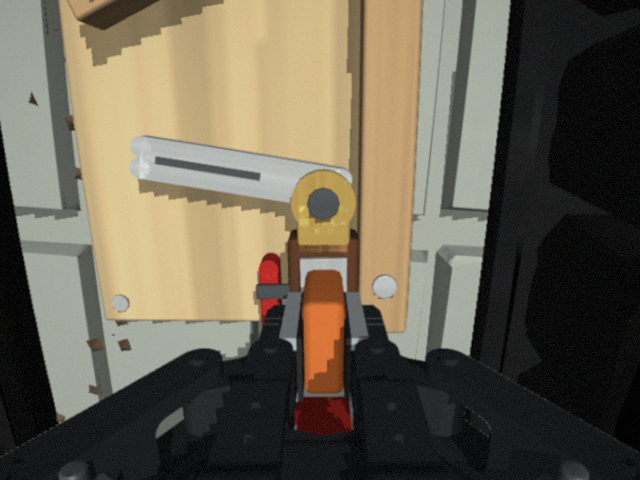

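{"op": "jog_arm", "data": {
  "jaw": [1,1,1,1],
  "linear": [
    [0,0,-0.7],
    [0,0,-0.7],
    [0,0,-0.6],
    [0,0,0]
  ],
  "rotation": [
    [0,0,0],
    [0,0,0],
    [0,0,0],
    [0,0,0]
  ]
}}

```text
time: 12.43
tool_pos: [478.9, 346.2, 30.5]
tool_rot: [-1.933, 1.567, 1.225]
contact_force: [0.4, 5.8, 2.5]
grip_width: 12.8
```

```bash
python3 - <<'E'
from h import *
st()
E
```

```text
t 12.43 pos [478.9 346.2  30.5] yaw_y -89.05 xdown [ 0.0012  0.0032 -1.    ] F [0.4 5.8 2.5] tq [ 2.08 -0.24  0.1 ] w 12.8 q [ 0.96  0.08 -0.24 -0.   -1.24  0.62]
```

{"op": "jog_arm", "data": {
  "jaw": [1,1,1,1,1,1],
  "linear": [
    [0,0,-0.8],
    [0,0,-0.8],
    [0,0,-0.8],
    [0,0,-0.8],
    [0,0,-0.8],
    [0,0,0]
  ],
  "rotation": [
    [0,0,0],
    [0,0,0],
    [0,0,0],
    [0,0,0],
    [0,0,0],
    [0,0,0]
  ]
}}

```text
time: 12.93
tool_pos: [519.0, 347.0, 30.5]
tool_rot: [-1.949, 1.567, 1.209]
contact_force: [1.0, 6.6, 2.8]
grip_width: 12.8
```

```bash
python3 - <<'E'
from h import *
st()
P=pose('wrist'); im=vision.snapshot('wrist'); cv2.imwrite('pics/ws4.png',im);np.save('Pws4.npy',P[2])
E
```

```text
t 12.93 pos [519.  347.   30.5] yaw_y -89.05 xdown [ 0.0013  0.0033 -1.    ] F [1.  6.6 2.8] tq [ 2.19 -0.41  0.08] w 12.8 q [ 0.91  0.17 -0.15 -0.   -1.25  0.68]
```

View pics/ws4.png

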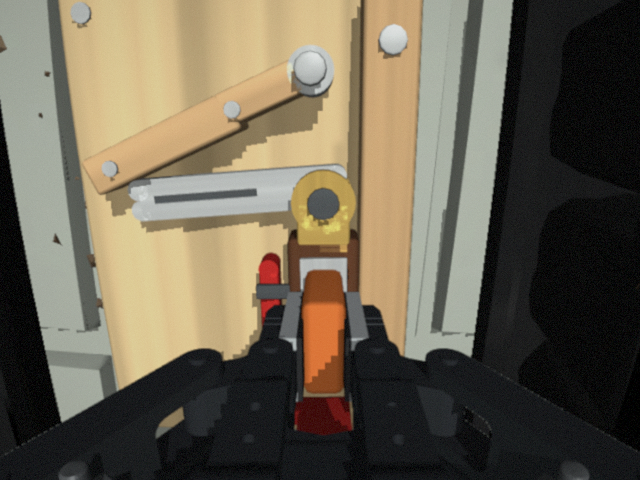

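{"op": "jog_arm", "data": {
  "jaw": [1,1,1,1,1],
  "linear": [
    [0,0,-0.6],
    [0,0,-0.6],
    [0,0,-0.4],
    [0,0,-0.2],
    [0,0,0]
  ],
  "rotation": [
    [0,0,0],
    [0,0,0],
    [0,0,0],
    [0,0,0],
    [0,0,0]
  ]
}}

```text
time: 13.4
tool_pos: [536.0, 347.4, 30.5]
tool_rot: [-1.707, 1.568, 1.451]
contact_force: [-2.6, 6.5, 5.2]
grip_width: 13.1
```

{"op": "jog_arm", "data": {
  "jaw": [1,1],
  "linear": [
    [0,0,-0.15],
    [0,0,-0.05]
  ],
  "rotation": [
    [0,0,0],
    [0,0,0]
  ]
}}

```text
time: 13.57
tool_pos: [537.5, 347.4, 30.6]
tool_rot: [-1.512, 1.568, 1.647]
contact_force: [-6.6, 6.7, 7.0]
grip_width: 12.9
```

{"op": "jog_arm", "data": {
  "jaw": [1,1],
  "linear": [
    [0,0,-0.1],
    [0,0,-0.05]
  ],
  "rotation": [
    [0,0,0],
    [0,0,0]
  ]
}}

```text
time: 13.73
tool_pos: [538.9, 347.4, 30.6]
tool_rot: [-1.503, 1.568, 1.656]
contact_force: [-6.4, 6.8, 7.1]
grip_width: 12.9
```

{"op": "jog_arm", "data": {
  "jaw": [1,1],
  "linear": [
    [0,0,-0.1],
    [0,0,-0.05]
  ],
  "rotation": [
    [0,0,0],
    [0,0,0]
  ]
}}

```text
time: 13.9
tool_pos: [540.4, 347.5, 30.5]
tool_rot: [-1.473, 1.568, 1.686]
contact_force: [-6.0, 6.9, 7.5]
grip_width: 12.7
```

{"op": "jog_arm", "data": {
  "jaw": [1,1],
  "linear": [
    [0,0,-0.1],
    [0,0,-0.05]
  ],
  "rotation": [
    [0,0,0],
    [0,0,0]
  ]
}}

```text
time: 14.07
tool_pos: [541.9, 347.5, 30.6]
tool_rot: [-1.502, 1.568, 1.657]
contact_force: [-5.2, 6.4, 6.7]
grip_width: 13.1
```

```bash
python3 - <<'E'
from h import *
st()
P=pose('wrist'); im=vision.snapshot('wrist'); cv2.imwrite('pics/ws5.png',im);np.save('Pws4.npy',P[2])
E
```

```text
t 14.07 pos [541.9 347.5  30.6] yaw_y -89.01 xdown [-3.e-04  3.e-03 -1.e+00] F [-5.2  6.4  6.7] tq [2.31 1.74 0.06] w 13.1 q [ 0.88  0.22 -0.09 -0.   -1.26  0.71]
```

View pics/ws5.png

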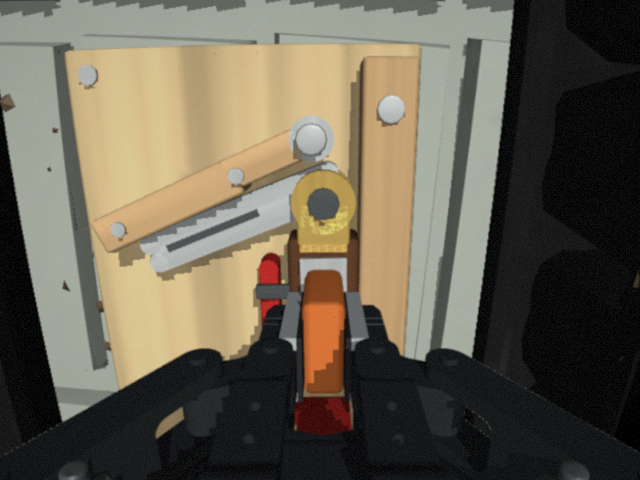

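{"op": "jog_arm", "data": {
  "jaw": [1,1],
  "linear": [
    [0,0,-0.1],
    [0,0,-0.05]
  ],
  "rotation": [
    [0,0,0],
    [0,0,0]
  ]
}}

```text
time: 14.28
tool_pos: [543.4, 347.5, 30.6]
tool_rot: [-1.505, 1.568, 1.653]
contact_force: [-6.0, 7.0, 7.3]
grip_width: 12.7
```

{"op": "jog_arm", "data": {
  "jaw": [1,1],
  "linear": [
    [0,0,-0.1],
    [0,0,0]
  ],
  "rotation": [
    [0,0,0],
    [0,0,0]
  ]
}}

```text
time: 14.45
tool_pos: [544.2, 347.6, 30.6]
tool_rot: [-1.368, 1.568, 1.791]
contact_force: [-6.2, 7.3, 7.4]
grip_width: 12.9
```

{"op": "jog_arm", "data": {
  "jaw": [1,1],
  "linear": [
    [0,0,-0.1],
    [0,0,0]
  ],
  "rotation": [
    [0,0,0],
    [0,0,0]
  ]
}}

```text
time: 14.62
tool_pos: [544.4, 347.6, 30.6]
tool_rot: [-0.833, 1.567, 2.326]
contact_force: [-12.0, 6.0, 9.2]
grip_width: 12.9
```

{"op": "jog_arm", "data": {
  "jaw": [1,1,1,1,1,1],
  "linear": [
    [0,0,-0.04],
    [0,0,0],
    [0,0,0],
    [0,0,0],
    [0,0,0],
    [0,0,0]
  ],
  "rotation": [
    [0,0,0],
    [0,0,0],
    [0,0,0],
    [0,0,0],
    [0,0,0],
    [0,0,0]
  ]
}}

```text
time: 15.12
tool_pos: [544.4, 347.6, 30.6]
tool_rot: [-0.684, 1.567, 2.475]
contact_force: [-12.7, 6.1, 11.4]
grip_width: 12.7
```

{"op": "jog_arm", "data": {
  "jaw": [1,1,1,1,1],
  "linear": [
    [0,0,0],
    [0,0,0],
    [0,0,0],
    [0,0,0],
    [0,0,0]
  ],
  "rotation": [
    [0,0,0],
    [0,0,0],
    [0,0,0],
    [0,0,0],
    [0,0,0]
  ]
}}

```text
time: 15.53
tool_pos: [544.4, 347.6, 30.6]
tool_rot: [-0.698, 1.567, 2.462]
contact_force: [-12.7, 6.9, 11.3]
grip_width: 12.9
```

```bash
python3 - <<'E'
from h import *
st()
P=pose('wrist'); im=vision.snapshot('wrist'); cv2.imwrite('pics/ws6.png',cv2.resize(im[30:330,60:440],None,fx=2,fy=2,interpolation=cv2.INTER_CUBIC))
E
```

```text
t 15.53 pos [544.4 347.6  30.6] yaw_y -88.99 xdown [-0.0028  0.0023 -1.    ] F [-12.7   6.9  11.3] tq [2.07 4.   0.04] w 12.9 q [ 0.88  0.23 -0.08 -0.   -1.27  0.71]
```

View pics/ws6.png

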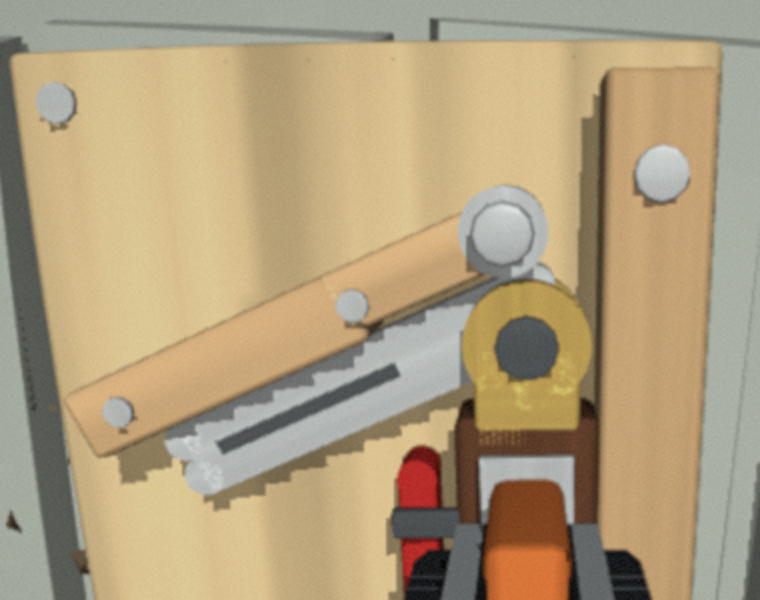

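{"op": "jog_arm", "data": {
  "jaw": [1,1,1,1,1,1],
  "linear": [
    [-0.02,0,-0.07],
    [0,0,0],
    [0,0,0],
    [0,0,0],
    [0,0,0],
    [0,0,0]
  ],
  "rotation": [
    [0,0,0],
    [0,0,0],
    [0,0,0],
    [0,0,0],
    [0,0,0],
    [0,0,0]
  ]
}}

```text
time: 16.08
tool_pos: [544.5, 347.5, 30.6]
tool_rot: [-0.458, 1.566, 2.701]
contact_force: [-15.1, 5.6, 11.8]
grip_width: 12.7
```

```bash
python3 - <<'E'
from h import *
st()
E
```

```text
t 16.08 pos [544.5 347.5  30.6] yaw_y -88.98 xdown [-0.004   0.0019 -1.    ] F [-15.1   5.6  11.8] tq [2.07 4.86 0.03] w 12.7 q [ 0.87  0.23 -0.08 -0.   -1.27  0.72]
```

{"op": "jog_arm", "data": {
  "jaw": [0.45,0.45,0.45,0.45],
  "linear": [
    [0,0,0],
    [0,0,0],
    [0,0,0],
    [0,0,0]
  ],
  "rotation": [
    [0,0,0],
    [0,0,0],
    [0,0,0],
    [0,0,0]
  ]
}}

```text
time: 16.42
tool_pos: [547.1, 344.8, 29.1]
tool_rot: [0.934, 1.569, -2.192]
contact_force: [0.4, 0.2, -0.7]
grip_width: 23.6
```

```bash
python3 - <<'E'
from h import *
st()
P=pose('wrist'); im=vision.snapshot('wrist'); cv2.imwrite('pics/ws7.png',im)
E
```

```text
t 16.42 pos [547.1 344.8  29.1] yaw_y -89.11 xdown [-0.0012 -0.0017 -1.    ] F [ 0.4  0.2 -0.7] tq [-0.06 -0.02  0.02] w 23.6 q [ 0.87  0.23 -0.08  0.   -1.26  0.72]
```

View pics/ws7.png

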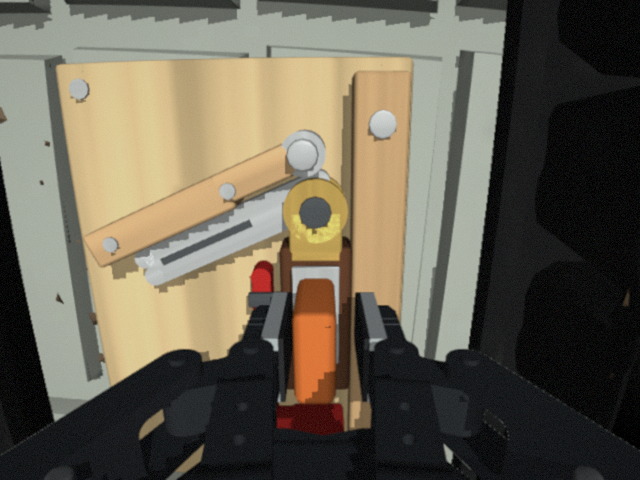

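{"op": "jog_arm", "data": {
  "jaw": [0.45,0.45,1,1,1,1,1,1],
  "linear": [
    [-2,0,0],
    [-3,0,0],
    [0,0,3],
    [0,-0.2,3.1],
    [0,-0.3,3.2],
    [0,0,0],
    [0,0,0],
    [0,0,0]
  ],
  "rotation": [
    [0,0,0],
    [0,0,0],
    [0,0,0],
    [0,0,0],
    [0,0,0],
    [0,0,0],
    [0,0,0],
    [0,0,0]
  ]
}}

```text
time: 17.13
tool_pos: [454.5, 349.1, 80.3]
tool_rot: [3.071, 1.57, -0.054]
contact_force: [-0.6, 0.1, 0.0]
grip_width: -0.0
```

```bash
python3 - <<'E'
from h import *
st()
P=pose('wrist'); im=vision.snapshot('wrist'); cv2.imwrite('pics/ws8.png',im)
for l,z in [('fin',46),('push_tab',22)]:
    for q in vision.spot_point('wrist',l)[:2]: print(l,round(q['p'],2),np.round(q['centre'],1),np.round(ray(P,q['centre'],z)[0],1))
E
```

```text
t 17.13 pos [454.5 349.1  80.3] yaw_y -89.07 xdown [ 5.e-04 -0.e+00 -1.e+00] F [-0.6  0.1  0. ] tq [-0.03 -0.09 -0.06] w -0.0 q [ 1.01  0.   -0.23  0.   -1.34  0.58]
fin 0.91 [329.6  73.1] [543.5 347.8  46. ]
push_tab 0.94 [327.5 208.8] [482.2 347.2  22. ]
```

View pics/ws8.png

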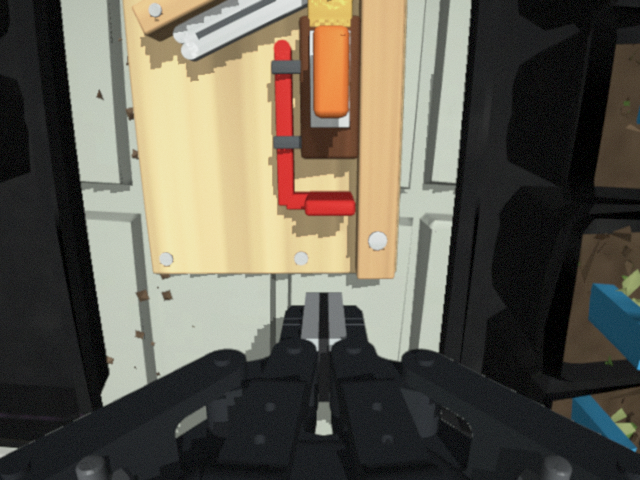

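{"op": "jog_arm", "data": {
  "jaw": [1,1,1,1,1,1],
  "linear": [
    [2.5,0,0],
    [2,0,0],
    [1.5,0,0],
    [0,0,-0.5],
    [0,0,0],
    [0,0,0]
  ],
  "rotation": [
    [0,0,0],
    [0,0,0],
    [0,0,0],
    [0,0,0],
    [0,0,0],
    [0,0,0]
  ]
}}

```text
time: 17.78
tool_pos: [460.4, 349.5, 21.2]
tool_rot: [-2.883, 1.569, 0.274]
contact_force: [0.7, -0.4, 0.8]
grip_width: 0.4
```

```bash
python3 - <<'E'
from h import *
st()
P=pose('wrist'); im=vision.snapshot('wrist'); cv2.imwrite('pics/ws9.png',im)
E
```

```text
t 17.78 pos [460.4 349.5  21.2] yaw_y -89.12 xdown [ 1.3e-03  4.0e-04 -1.0e+00] F [ 0.7 -0.4  0.8] tq [ 0.01  0.03 -0.01] w 0.4 q [ 1.    0.06 -0.28  0.   -1.23  0.59]
```

View pics/ws9.png

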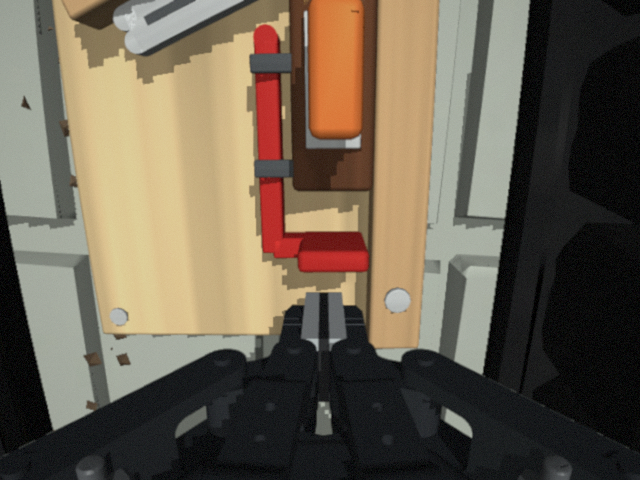

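{"op": "jog_arm", "data": {
  "jaw": [1,1,1],
  "linear": [
    [0.2,0,-0.5],
    [0,0,-0.5],
    [0,0,0]
  ],
  "rotation": [
    [0,0,0],
    [0,0,0],
    [0,0,0]
  ]
}}

```text
time: 18.08
tool_pos: [470.2, 349.6, 18.6]
tool_rot: [-2.567, 1.57, 0.591]
contact_force: [0.3, -0.3, -0.2]
grip_width: -0.3
```

{"op": "jog_arm", "data": {
  "jaw": [1,1],
  "linear": [
    [0,0,-0.2],
    [0,0,-0.1]
  ],
  "rotation": [
    [0,0,0],
    [0,0,0]
  ]
}}

```text
time: 18.25
tool_pos: [471.8, 349.5, 18.2]
tool_rot: [0.173, 1.57, -2.952]
contact_force: [-7.5, -1.1, 4.8]
grip_width: -0.1
```

{"op": "jog_arm", "data": {
  "jaw": [1,1],
  "linear": [
    [0,0,-0.1],
    [0,0,-0.1]
  ],
  "rotation": [
    [0,0,0],
    [0,0,0]
  ]
}}

```text
time: 18.42
tool_pos: [473.2, 349.5, 18.2]
tool_rot: [0.265, 1.569, -2.86]
contact_force: [-7.3, -0.0, 5.1]
grip_width: -0.1
```

{"op": "jog_arm", "data": {
  "jaw": [1,1],
  "linear": [
    [0,0,-0.1],
    [0,0,-0.1]
  ],
  "rotation": [
    [0,0,0],
    [0,0,0]
  ]
}}

```text
time: 18.58
tool_pos: [475.1, 349.6, 18.3]
tool_rot: [0.248, 1.569, -2.877]
contact_force: [-7.4, -0.2, 4.7]
grip_width: -0.3
```

{"op": "jog_arm", "data": {
  "jaw": [1,1,1],
  "linear": [
    [0,0,-0.1],
    [0,0,-0.1],
    [0,0,-0.1]
  ],
  "rotation": [
    [0,0,0],
    [0,0,0],
    [0,0,0]
  ]
}}

```text
time: 18.83
tool_pos: [478.1, 349.6, 18.2]
tool_rot: [0.264, 1.569, -2.861]
contact_force: [-7.7, -0.1, 3.6]
grip_width: 0.3
```

{"op": "jog_arm", "data": {
  "jaw": [1,1],
  "linear": [
    [0,0,-0.1],
    [0,0,-0.1]
  ],
  "rotation": [
    [0,0,0],
    [0,0,0]
  ]
}}

```text
time: 19.0
tool_pos: [480.1, 349.7, 18.3]
tool_rot: [0.249, 1.569, -2.876]
contact_force: [-6.7, -0.3, 4.0]
grip_width: 0.2
```

{"op": "jog_arm", "data": {
  "jaw": [1,1],
  "linear": [
    [0,0,-0.1],
    [0,0,-0.1]
  ],
  "rotation": [
    [0,0,0],
    [0,0,0]
  ]
}}

```text
time: 19.17
tool_pos: [482.1, 349.7, 18.3]
tool_rot: [0.266, 1.569, -2.859]
contact_force: [-7.3, -0.2, 3.8]
grip_width: 0.2
```

{"op": "jog_arm", "data": {
  "jaw": [1,1],
  "linear": [
    [0,0,-0.1],
    [0,0,0]
  ],
  "rotation": [
    [0,0,0],
    [0,0,0]
  ]
}}

```text
time: 19.33
tool_pos: [482.4, 349.6, 18.2]
tool_rot: [0.27, 1.567, -2.855]
contact_force: [-10.8, -0.5, 5.9]
grip_width: 0.0
```

Stop met. Press to about 15 N to set it firmly.

{"op": "jog_arm", "data": {
  "jaw": [1,1,1,1],
  "linear": [
    [0,0,-0.07],
    [0,0,0],
    [0,0,0],
    [0,0,0]
  ],
  "rotation": [
    [0,0,0],
    [0,0,0],
    [0,0,0],
    [0,0,0]
  ]
}}

```text
time: 19.67
tool_pos: [482.5, 349.6, 18.2]
tool_rot: [0.275, 1.566, -2.85]
contact_force: [-13.3, -1.4, 7.3]
grip_width: -0.3
```

```bash
python3 - <<'E'
from h import *
st()
P=pose('wrist'); im=vision.snapshot('wrist'); cv2.imwrite('pics/ws10.png',im)
E
```

```text
t 19.67 pos [482.5 349.6  18.2] yaw_y -89.04 xdown [-0.0043 -0.0013 -1.    ] F [-13.3  -1.4   7.3] tq [-0.39  4.4  -0.04] w -0.3 q [ 0.96  0.11 -0.23 -0.   -1.23  0.63]
```

View pics/ws10.png

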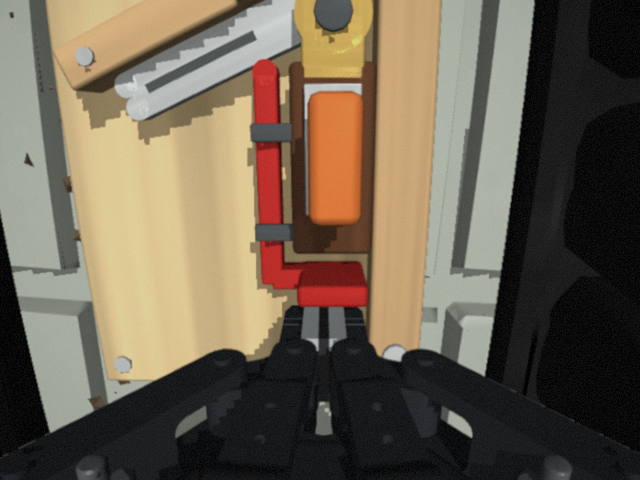

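{"op": "jog_arm", "data": {
  "jaw": [1,1,1,1],
  "linear": [
    [0,0,-0.07],
    [0,0,0],
    [0,0,0],
    [0,0,0]
  ],
  "rotation": [
    [0,0,0],
    [0,0,0],
    [0,0,0],
    [0,0,0]
  ]
}}

```text
time: 20.05
tool_pos: [482.6, 349.6, 18.1]
tool_rot: [0.293, 1.565, -2.832]
contact_force: [-16.4, -1.2, 8.4]
grip_width: -0.1
```

{"op": "jog_arm", "data": {
  "jaw": [1,1,1,1,1,1,1,0.45],
  "linear": [
    [0,0,0.5],
    [0,0,1.5],
    [-2,0,0],
    [-3,0,0],
    [-1.5,0,0],
    [0,0.15,-2.5],
    [0,0.15,-2.5],
    [0,0,-3.7]
  ],
  "rotation": [
    [0,0,0],
    [0,0,0],
    [0,0,0],
    [0,0,0],
    [0,0,0],
    [0,0,0],
    [0,0,0],
    [0,0,0]
  ]
}}

```text
time: 20.72
tool_pos: [552.9, 348.5, 84.6]
tool_rot: [-2.247, 1.568, 0.913]
contact_force: [-0.4, 0.9, 0.8]
grip_width: 10.6
```

{"op": "jog_arm", "data": {
  "jaw": [0.45,0.45,0.45,0.45],
  "linear": [
    [0,0,0],
    [0,0,0],
    [0,0,0],
    [0,0,0]
  ],
  "rotation": [
    [0,0,0],
    [0,0,0],
    [0,0,0],
    [0,0,0]
  ]
}}

```text
time: 21.05
tool_pos: [552.3, 347.9, 83.6]
tool_rot: [-2.599, 1.57, 0.559]
contact_force: [0.7, 0.7, 0.2]
grip_width: 23.8
```

```bash
python3 - <<'E'
from h import *
st()
P=pose('wrist'); im=vision.snapshot('wrist'); cv2.imwrite('pics/ws11.png',im);np.save('Pws11.npy',P[2])
for l,z in [('fin',46)]:
    for q in vision.spot_point('wrist',l)[:2]: print(l,round(q['p'],2),np.round(q['centre'],1),np.round(ray(P,q['centre'],z)[0],1))
E
```

```text
t 21.05 pos [552.3 347.9  83.6] yaw_y -89.05 xdown [ 6.e-04  4.e-04 -1.e+00] F [0.7 0.7 0.2] tq [ 0.    0.01 -0.02] w 23.8 q [ 0.87  0.21 -0.    0.   -1.36  0.72]
fin 0.57 [323.6 293.7] [543.1 347.4  46. ]
```

View pics/ws11.png

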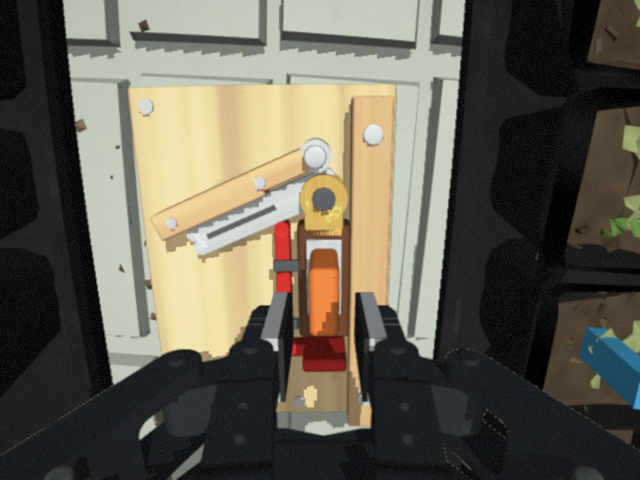

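{"op": "jog_arm", "data": {
  "jaw": [0.45,0.45,0.45,0.45,1,1,1,1,1,1],
  "linear": [
    [0,0.05,0.8],
    [2.5,0,0],
    [2.7,0,0],
    [0,0,0],
    [0,0,0],
    [0,0,0],
    [0,0,0],
    [0,0,0],
    [0,0,0],
    [0,0,0]
  ],
  "rotation": [
    [0,0,0],
    [0,0,0],
    [0,0,0],
    [0,0,0],
    [0,0,0],
    [0,0,0],
    [0,0,0],
    [0,0,0],
    [0,0,0],
    [0,0,0]
  ]
}}

```text
time: 21.98
tool_pos: [543.1, 347.3, 31.3]
tool_rot: [0.162, 1.568, -2.963]
contact_force: [-6.7, 0.8, -5.0]
grip_width: 12.8
```

```bash
python3 - <<'E'
from h import *
st()
P=pose('wrist'); im=vision.snapshot('wrist'); cv2.imwrite('pics/ws12.png',im)
E
```

```text
t 21.98 pos [543.1 347.3  31.3] yaw_y -89.05 xdown [-2.8e-03 -5.0e-04 -1.0e+00] F [-6.7  0.8 -5. ] tq [0.16 2.37 0.15] w 12.8 q [ 0.88  0.22 -0.08 -0.   -1.27  0.71]
```

View pics/ws12.png

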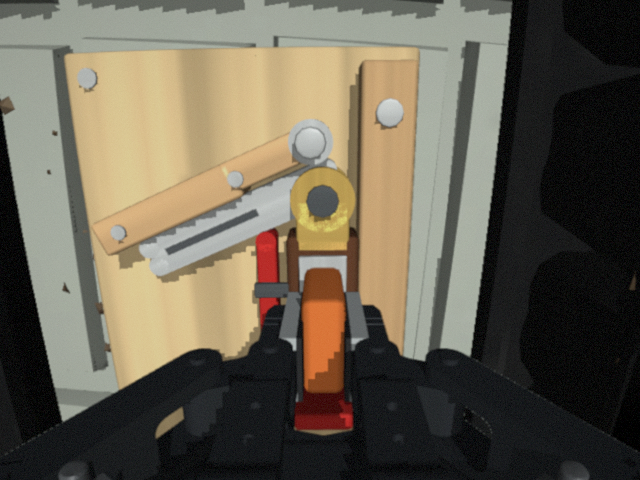

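```bash
python3 - <<'E'
from h import *
K,D,_=pose('wrist');P=(K,D,np.load('Pwb.npy'))
obs=[((35,116,6),(25,215)),((28,0,22),(254,74)),((28,-20,22),(299,44)),((-162,0,22),(564,494)),((-162,-20,22),(604,468)),((-165,-24,6),(618,455)),((0,18,28),(255,172))]
X=np.array([o[0] for o in obs],float);U=(np.array([o[1] for o in obs],float)+.5)/2.5-.5+[50,130]
r=least_squares(lambda p:(proj(P,S((p[0],p[1],.02),X)+[0,0,p[2]])-U).ravel(),(627,-234,0),loss='soft_l1');print(r.x,np.round(r.fun.reshape(-1,2),1).tolist())
p=(r.x[0],r.x[1],.02)
print('seat fin',S(p,[(-63.1,14,6),(-153,17,6)]))
rows((532,347,230,-89),[(S(p,[(-153,17,6)])[0][0],S(p,[(-153,17,6)])[0][1],230,-88.9,16)])
E
```

```text
[ 627.09408671 -232.57402678   -3.21920192] [[0.8, 3.1], [-0.6, 0.0], [-0.6, -0.8], [-0.9, -0.0], [0.3, 0.4], [0.9, -1.5], [0.2, 0.2]]
seat fin [[ 563.72672495 -219.83874255    6.        ]
 [ 473.78470835 -218.63722267    6.        ]]
16
L [[0.0, 3.53, 0.43], [0.0, 3.53, 0.43], [0.0, 3.53, 0.43], [0.0, 3.53, 0.43], [0.0, 3.53, 0.43], [0.0, 3.53, 0.43], [0.0, 3.53, 0.43], [0.0, 3.53, 0.43], [0.0, 3.53, 0.43], [0.0, 3.53, 0.43], [0.0, 3.53, 0.43], [0.0, 3.53, 0.43], [0.0, 3.53, 0.43], [0.0, 3.53, 0.43], [0.0, 3.53, 0.43], [0.0, 3.53, 0.43]]
R [[-0.0001, 0, 0], [-0.0001, 0, 0], [-0.0001, 0, 0], [-0.0001, 0, 0], [-0.0001, 0, 0], [-0.0001, 0, 0], [-0.0001, 0, 0], [-0.0001, 0, 0], [-0.0001, 0, 0], [-0.0001, 0, 0], [-0.0001, 0, 0], [-0.0001, 0, 0], [-0.0001, 0, 0], [-0.0001, 0, 0], [-0.0001, 0, 0], [-0.0001, 0, 0]]
```

{"op": "jog_arm", "data": {
  "jaw": [1,1,1,1,1,1,1,1,1,1,1],
  "linear": [
    [0,-0.05,0.4],
    [0,0,0.8],
    [-0.5,0,0],
    [-2,0,0],
    [-3.2,0,0],
    [-3.2,0,0],
    [-3.2,0,0],
    [-3.2,0,0],
    [-3.2,0,0],
    [-1.3,0,0],
    [0,0,0]
  ],
  "rotation": [
    [0,0,0],
    [0,0,0],
    [0,0,0],
    [0,0,0],
    [0,0,0],
    [0,0,0],
    [0,0,0],
    [0,0,0],
    [0,0,0],
    [0,0,0],
    [0,0,0]
  ]
}}

```text
time: 22.95
tool_pos: [534.0, 348.0, 234.7]
tool_rot: [-2.484, 1.562, 0.673]
contact_force: [-0.5, -0.9, -3.2]
grip_width: 12.8
```

```bash
python3 - <<'E'
from h import *
st()
P=pose('wrist'); im=vision.snapshot('wrist'); cv2.imwrite('pics/ws13.png',im)
E
```

```text
t 22.95 pos [534.  348.  234.7] yaw_y -89.09 xdown [ 0.0068  0.0054 -1.    ] F [-0.5 -0.9 -3.2] tq [-0.03 -0.02 -0.01] w 12.8 q [ 0.89  0.13  0.19  0.   -1.62  0.69]
```

View pics/ws13.png

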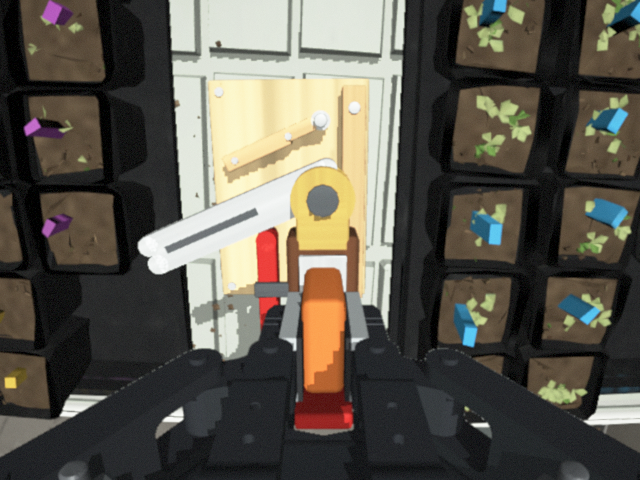

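{"op": "jog_arm", "data": {
  "jaw": [1,1,1,1,1,1,1,1,1,1,1,1,1,1,1,1,1,1,1,1],
  "linear": [
    [0,2.0,0.2],
    [0,3.6,0.4],
    [0,3.6,0.4],
    [0,3.6,0.4],
    [0,3.6,0.4],
    [0,3.6,0.4],
    [0,3.6,0.4],
    [0,3.6,0.4],
    [0,3.6,0.4],
    [0,3.6,0.5],
    [0,3.6,0.5],
    [0,3.6,0.5],
    [0,3.6,0.5],
    [0,3.6,0.5],
    [0,3.6,0.5],
    [0,3,0.5],
    [0,1,0.2],
    [0,0,0],
    [3,0,0],
    [3,0,0]
  ],
  "rotation": [
    [0,0,0],
    [0,0,0],
    [0,0,0],
    [0,0,0],
    [0,0,0],
    [0,0,0],
    [0,0,0],
    [0,0,0],
    [0,0,0],
    [0,0,0],
    [0,0,0],
    [0,0,0],
    [0,0,0],
    [0,0,0],
    [0,0,0],
    [0,0,0],
    [0,0,0],
    [0,0,0],
    [0,0,0],
    [0,0,0]
  ]
}}

```text
time: 24.67
tool_pos: [471.1, -217.2, 167.9]
tool_rot: [-2.937, 1.569, 0.22]
contact_force: [1.5, 0.2, -4.7]
grip_width: 12.6
```

{"op": "jog_arm", "data": {
  "jaw": [1,1,1,1],
  "linear": [
    [3,0,0],
    [1,0,0],
    [0,0,0],
    [0,0,0]
  ],
  "rotation": [
    [0,0,0],
    [0,0,0],
    [0,0,0],
    [0,0,0]
  ]
}}

```text
time: 25.0
tool_pos: [470.8, -217.4, 129.4]
tool_rot: [0.791, 1.57, -2.334]
contact_force: [0.6, -0.4, -1.7]
grip_width: 12.8
```

```bash
python3 - <<'E'
from h import *
st()
P=pose('wrist'); im=vision.snapshot('wrist'); cv2.imwrite('pics/wg1.png',im);np.save('Pwg1.npy',P[2])
E
```

```text
t 25.0 pos [ 470.8 -217.4  129.4] yaw_y -89.03 xdown [-9.e-04 -9.e-04 -1.e+00] F [ 0.6 -0.4 -1.7] tq [-0.09 -0.03  0.01] w 12.8 q [-0.04 -0.17 -0.3   0.   -1.44  1.63]
```

View pics/wg1.png

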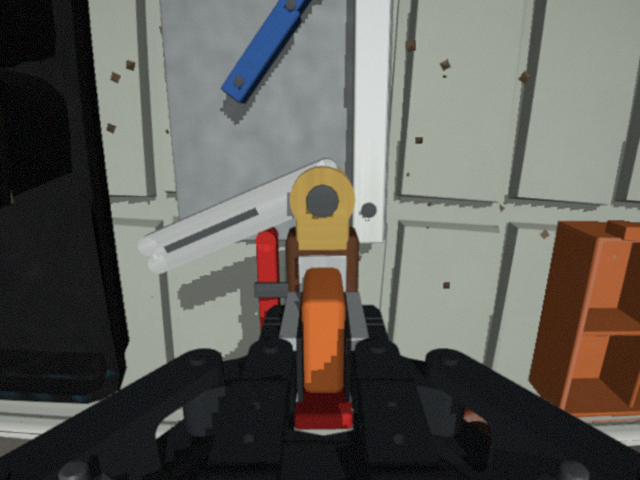

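```bash
python3 - <<'E'
from h import *
K,D,_=pose('wrist');P=(K,D,np.load('Pwg1.npy'))
im=cv2.imread('pics/wg1.png')
cv2.imwrite('pics/wg1z.png',cv2.resize(im[0:270,300:420],None,fx=2.2,fy=2.2,interpolation=cv2.INTER_CUBIC))
for q in [(356,5),(355,100),(355,150),(384,242)]: print(q,ray(P,q,22)[0])
E
```

```text
(356, 5) [ 603.58653169 -233.63897218   22.        ]
(355, 100) [ 552.66582931 -234.80581417   22.        ]
(355, 150) [ 523.99297082 -235.83666547   22.        ]
(384, 242) [ 466.84352871 -256.4982373    22.        ]
```

View pics/wg1z.png

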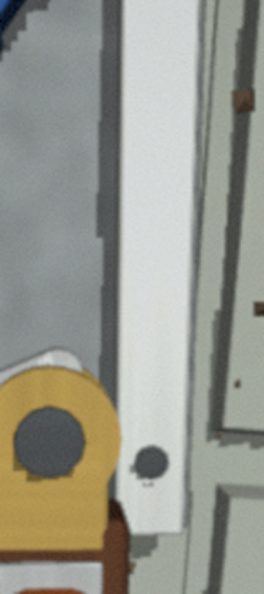

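{"op": "jog_arm", "data": {
  "jaw": [1,1,1,1,1,1],
  "linear": [
    [3,0,0],
    [3,0,0],
    [2,0,0],
    [1,0,0],
    [0,0,0],
    [0,0,0]
  ],
  "rotation": [
    [0,0,0],
    [0,0,0],
    [0,0,0],
    [0,0,0],
    [0,0,0],
    [0,0,0]
  ]
}}

```text
time: 25.55
tool_pos: [471.9, -218.0, 41.1]
tool_rot: [2.586, 1.568, -0.539]
contact_force: [-0.3, -0.1, -3.4]
grip_width: 12.8
```

{"op": "jog_arm", "data": {
  "jaw": [1,1,1,1],
  "linear": [
    [0.4,0,0],
    [0,0,0],
    [0,0,0],
    [0,0,0]
  ],
  "rotation": [
    [0,0,0],
    [0,0,0],
    [0,0,0],
    [0,0,0]
  ]
}}

```text
time: 25.88
tool_pos: [471.2, -217.7, 36.0]
tool_rot: [2.873, 1.569, -0.252]
contact_force: [0.6, 0.0, -3.0]
grip_width: 13.0
```

{"op": "jog_arm", "data": {
  "jaw": [1,1,1],
  "linear": [
    [0.35,0,0],
    [0,0,0],
    [0,0,0]
  ],
  "rotation": [
    [0,0,0],
    [0,0,0],
    [0,0,0]
  ]
}}

```text
time: 26.13
tool_pos: [470.6, -217.6, 31.4]
tool_rot: [-0.015, 1.57, -3.14]
contact_force: [0.6, -0.2, -3.8]
grip_width: 13.1
```

{"op": "jog_arm", "data": {
  "jaw": [1,1],
  "linear": [
    [0.15,0,0],
    [0,0,0]
  ],
  "rotation": [
    [0,0,0],
    [0,0,0]
  ]
}}

```text
time: 26.3
tool_pos: [470.6, -217.6, 29.9]
tool_rot: [-0.003, 1.57, -3.128]
contact_force: [-1.5, 0.5, -3.2]
grip_width: 12.9
```

{"op": "jog_arm", "data": {
  "jaw": [1,1,1],
  "linear": [
    [0.07,0,0],
    [0,0,0],
    [0,0,0]
  ],
  "rotation": [
    [0,0,0],
    [0,0,0],
    [0,0,0]
  ]
}}

```text
time: 26.55
tool_pos: [470.8, -217.6, 29.5]
tool_rot: [2.102, 1.571, -1.024]
contact_force: [-0.2, 0.4, -2.7]
grip_width: 12.9
```

```bash
python3 - <<'E'
from h import *
st()
E
```

```text
t 26.55 pos [ 470.8 -217.6   29.5] yaw_y -89.08 xdown [ 1.e-04 -1.e-04 -1.e+00] F [-0.2  0.4 -2.7] tq [-0.05  0.   -0.  ] w 12.9 q [-0.04 -0.11 -0.43  0.   -1.25  1.63]
```

{"op": "jog_arm", "data": {
  "jaw": [1,1,1],
  "linear": [
    [0.1,0,0],
    [0,0,0],
    [0,0,0]
  ],
  "rotation": [
    [0,0,0],
    [0,0,0],
    [0,0,0]
  ]
}}

```text
time: 26.8
tool_pos: [471.2, -217.9, 29.3]
tool_rot: [2.527, 1.569, -0.598]
contact_force: [-0.9, 0.0, 2.0]
grip_width: 12.7
```

```bash
python3 - <<'E'
from h import *
st()
P=pose('wrist'); im=vision.snapshot('wrist'); cv2.imwrite('pics/wg2.png',im);np.save('Pwg2.npy',P[2])
im=vision.snapshot('scene'); cv2.imwrite('pics/wg2s.png',cv2.resize(im[120:270,260:480],None,fx=3.5,fy=3.5,interpolation=cv2.INTER_CUBIC))
E
```

```text
t 26.8 pos [ 471.2 -217.9   29.3] yaw_y -89.07 xdown [ 1.2e-03 -8.0e-04 -1.0e+00] F [-0.9  0.   2. ] tq [-0.01  0.31 -0.03] w 12.7 q [-0.04 -0.11 -0.43  0.   -1.25  1.63]
```

View pics/wg2.png

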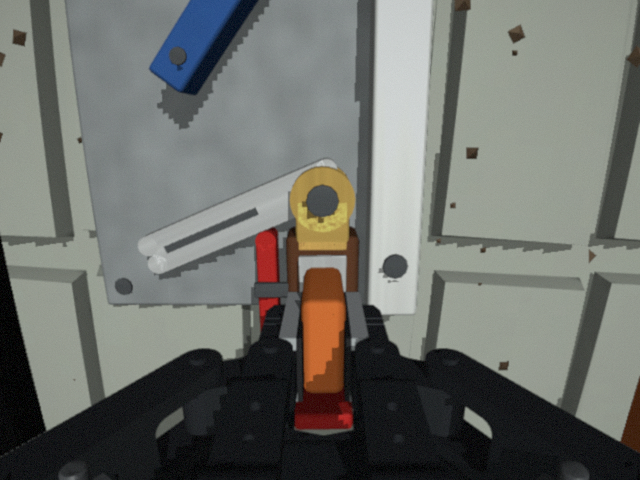

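View pics/wg2s.png

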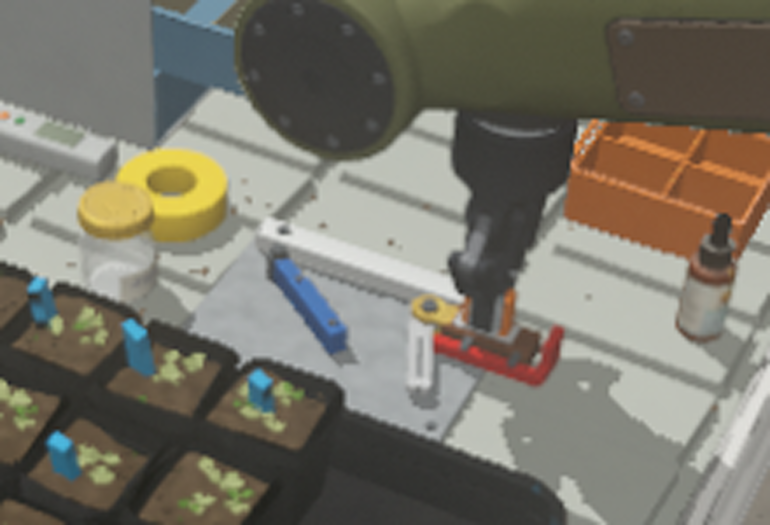

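{"op": "jog_arm", "data": {
  "jaw": [1,1,1,1],
  "linear": [
    [0,0.1,0],
    [0,0.1,0],
    [0,0.1,0],
    [0,0,0]
  ],
  "rotation": [
    [0,0,0],
    [0,0,0],
    [0,0,0],
    [0,0,0]
  ]
}}

```text
time: 27.23
tool_pos: [471.6, -220.8, 29.2]
tool_rot: [2.948, 1.569, -0.178]
contact_force: [0.0, 1.7, 4.9]
grip_width: 12.8
```

{"op": "jog_arm", "data": {
  "jaw": [1,1],
  "linear": [
    [0,0.1,0],
    [0,0,0]
  ],
  "rotation": [
    [0,0,0],
    [0,0,0]
  ]
}}

```text
time: 27.4
tool_pos: [471.6, -221.8, 29.2]
tool_rot: [2.936, 1.569, -0.189]
contact_force: [0.1, 1.4, 5.2]
grip_width: 12.8
```

```bash
python3 - <<'E'
from h import *
st()
E
```

```text
t 27.4 pos [ 471.6 -221.8   29.2] yaw_y -89.06 xdown [ 1.9e-03 -4.0e-04 -1.0e+00] F [0.1 1.4 5.2] tq [ 0.65 -0.08  0.  ] w 12.8 q [-0.05 -0.1  -0.43  0.   -1.24  1.64]
```

{"op": "jog_arm", "data": {
  "jaw": [1,1],
  "linear": [
    [0,0.1,0],
    [0,0,0]
  ],
  "rotation": [
    [0,0,0],
    [0,0,0]
  ]
}}

```text
time: 27.57
tool_pos: [471.7, -222.1, 29.3]
tool_rot: [-2.715, 1.569, 0.443]
contact_force: [-0.4, 5.8, 7.0]
grip_width: 13.2
```

{"op": "jog_arm", "data": {
  "jaw": [1,1],
  "linear": [
    [0,0.1,0],
    [0,0,0]
  ],
  "rotation": [
    [0,0,0],
    [0,0,0]
  ]
}}

```text
time: 27.73
tool_pos: [471.6, -222.2, 29.3]
tool_rot: [-2.202, 1.568, 0.957]
contact_force: [-2.5, 9.7, 9.9]
grip_width: 12.9
```

{"op": "jog_arm", "data": {
  "jaw": [1,1,1,1],
  "linear": [
    [-0.05,-0.05,0],
    [0,0,-0.7],
    [0,0,-0.7],
    [0,0,-0.6]
  ],
  "rotation": [
    [0,0,0],
    [0,0,0],
    [0,0,0],
    [0,0,0]
  ]
}}

```text
time: 28.07
tool_pos: [490.5, -221.7, 29.3]
tool_rot: [-0.875, 1.568, 2.284]
contact_force: [-7.0, 7.8, 9.6]
grip_width: 12.8
```

```bash
python3 - <<'E'
from h import *
st()
E
```

```text
t 28.07 pos [ 490.5 -221.7   29.3] yaw_y -89.05 xdown [-0.0016  0.0019 -1.    ] F [-7.   7.8  9.6] tq [3.04 2.18 0.07] w 12.8 q [-0.05 -0.05 -0.38 -0.   -1.25  1.64]
```

{"op": "jog_arm", "data": {
  "jaw": [1,1,1,1],
  "linear": [
    [-0.08,-0.03,0],
    [0,0,-0.7],
    [0,0,-0.7],
    [0,0,-0.6]
  ],
  "rotation": [
    [0,0,0],
    [0,0,0],
    [0,0,0],
    [0,0,0]
  ]
}}

```text
time: 28.4
tool_pos: [510.3, -221.3, 29.4]
tool_rot: [-0.71, 1.568, 2.447]
contact_force: [-5.2, 6.3, 6.4]
grip_width: 12.9
```

```bash
python3 - <<'E'
from h import *
st()
P=pose('wrist'); im=vision.snapshot('wrist'); cv2.imwrite('pics/wg3.png',im)
E
```

```text
t 28.4 pos [ 510.3 -221.3   29.4] yaw_y -89.07 xdown [-0.0021  0.0017 -1.    ] F [-5.2  6.3  6.4] tq [2.34 1.53 0.08] w 12.9 q [-0.05 -0.   -0.33 -0.   -1.25  1.64]
```

View pics/wg3.png

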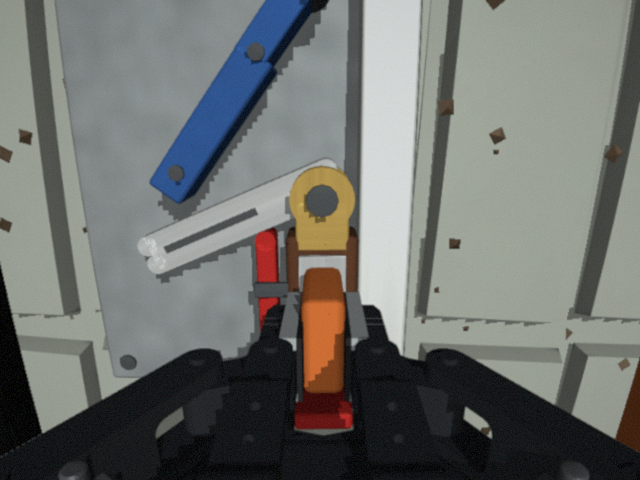

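{"op": "jog_arm", "data": {
  "jaw": [1,1,1,1],
  "linear": [
    [-0.03,0,-0.5],
    [0,0,-0.5],
    [0,0,-0.5],
    [0,0,-0.5]
  ],
  "rotation": [
    [0,0,0],
    [0,0,0],
    [0,0,0],
    [0,0,0]
  ]
}}

```text
time: 28.78
tool_pos: [529.6, -220.9, 29.4]
tool_rot: [-0.498, 1.567, 2.66]
contact_force: [-7.9, 7.5, 7.2]
grip_width: 12.9
```

```bash
python3 - <<'E'
from h import *
st()
P=pose('wrist'); im=vision.snapshot('wrist'); cv2.imwrite('pics/wg4.png',im)
E
```

```text
t 28.78 pos [ 529.6 -220.9   29.4] yaw_y -89.06 xdown [-0.0037  0.0019 -1.    ] F [-7.9  7.5  7.2] tq [2.54 2.17 0.17] w 12.9 q [-0.05  0.05 -0.28 -0.   -1.25  1.63]
```

View pics/wg4.png

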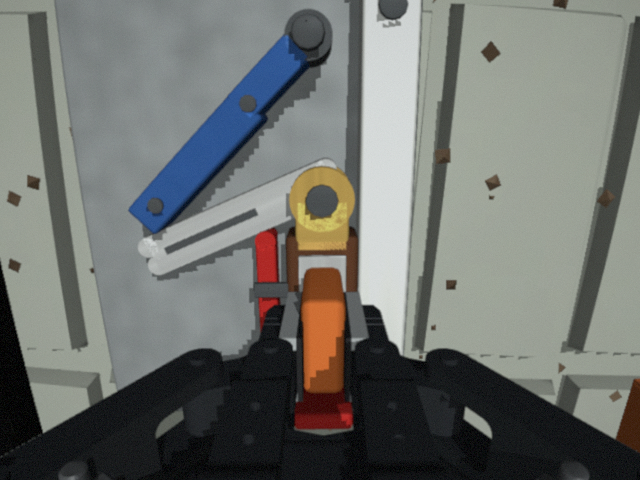

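Arm is being pushed. Continue.

{"op": "jog_arm", "data": {
  "jaw": [1,1,1,1,1],
  "linear": [
    [-0.03,0,-0.5],
    [0,0,-0.5],
    [0,0,-0.5],
    [0,0,-0.5],
    [0,0,0]
  ],
  "rotation": [
    [0,0,0],
    [0,0,0],
    [0,0,0],
    [0,0,0],
    [0,0,0]
  ]
}}

```text
time: 29.25
tool_pos: [550.4, -220.4, 29.4]
tool_rot: [-0.681, 1.568, 2.477]
contact_force: [-3.3, 7.0, 2.3]
grip_width: 12.1
```

{"op": "jog_arm", "data": {
  "jaw": [1,1,1,1],
  "linear": [
    [0,0,-0.3],
    [0,0,-0.3],
    [0,0,-0.2],
    [0,0,0]
  ],
  "rotation": [
    [0,0,0],
    [0,0,0],
    [0,0,0],
    [0,0,0]
  ]
}}

```text
time: 29.58
tool_pos: [557.9, -220.2, 29.5]
tool_rot: [-0.624, 1.567, 2.534]
contact_force: [-3.9, 6.7, 3.9]
grip_width: 12.8
```

```bash
python3 - <<'E'
from h import *
st()
P=pose('wrist'); im=vision.snapshot('wrist'); cv2.imwrite('pics/wg5.png',im)
E
```

```text
t 29.58 pos [ 557.9 -220.2   29.5] yaw_y -89.06 xdown [-0.0029  0.002  -1.    ] F [-3.9  6.7  3.9] tq [2.19 1.28 0.12] w 12.8 q [-0.04  0.11 -0.21 -0.   -1.25  1.63]
```

View pics/wg5.png

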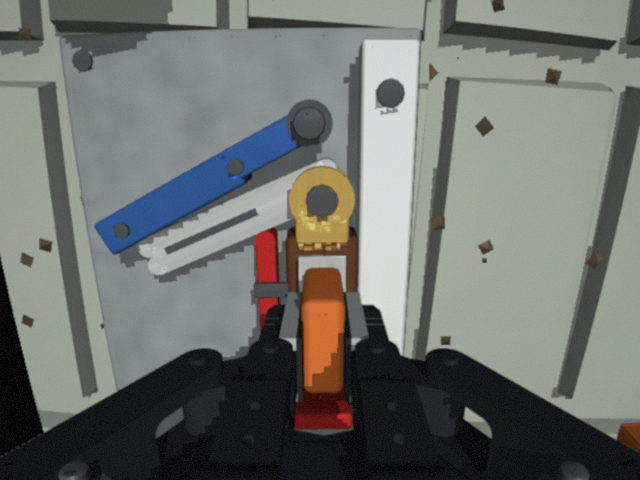

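{"op": "jog_arm", "data": {
  "jaw": [1,1,1,1],
  "linear": [
    [0,0,-0.2],
    [0,0,-0.2],
    [0,0,-0.1],
    [0,0,0]
  ],
  "rotation": [
    [0,0,0],
    [0,0,0],
    [0,0,0],
    [0,0,0]
  ]
}}

```text
time: 29.97
tool_pos: [562.7, -220.1, 29.5]
tool_rot: [-0.606, 1.567, 2.552]
contact_force: [-5.1, 6.6, 4.6]
grip_width: 13.3
```

{"op": "jog_arm", "data": {
  "jaw": [1,1],
  "linear": [
    [0,0,-0.1],
    [0,0,0]
  ],
  "rotation": [
    [0,0,0],
    [0,0,0]
  ]
}}

```text
time: 30.13
tool_pos: [563.6, -220.1, 29.5]
tool_rot: [-0.581, 1.567, 2.577]
contact_force: [-5.2, 6.9, 4.9]
grip_width: 13.0
```

{"op": "jog_arm", "data": {
  "jaw": [1,1],
  "linear": [
    [0,0,-0.1],
    [0,0,0]
  ],
  "rotation": [
    [0,0,0],
    [0,0,0]
  ]
}}

```text
time: 30.3
tool_pos: [564.2, -220.1, 29.5]
tool_rot: [-0.483, 1.566, 2.675]
contact_force: [-6.6, 8.2, 5.3]
grip_width: 13.0
```

{"op": "jog_arm", "data": {
  "jaw": [1,1],
  "linear": [
    [0,0,-0.1],
    [0,0,0]
  ],
  "rotation": [
    [0,0,0],
    [0,0,0]
  ]
}}

```text
time: 30.47
tool_pos: [564.3, -220.1, 29.5]
tool_rot: [-0.362, 1.564, 2.795]
contact_force: [-11.0, 8.7, 7.1]
grip_width: 12.5
```

{"op": "jog_arm", "data": {
  "jaw": [1,1,1,1],
  "linear": [
    [0,0,-0.07],
    [0,0,0],
    [0,0,0],
    [0,0,0]
  ],
  "rotation": [
    [0,0,0],
    [0,0,0],
    [0,0,0],
    [0,0,0]
  ]
}}

```text
time: 30.8
tool_pos: [564.4, -220.2, 29.6]
tool_rot: [-0.32, 1.563, 2.838]
contact_force: [-13.2, 9.4, 9.5]
grip_width: 12.6
```

{"op": "jog_arm", "data": {
  "jaw": [1,1,1,1,1,1],
  "linear": [
    [0,0,-0.04],
    [0,0,0],
    [0,0,0],
    [0,0,0],
    [0,0,0],
    [0,0,0]
  ],
  "rotation": [
    [0,0,0],
    [0,0,0],
    [0,0,0],
    [0,0,0],
    [0,0,0],
    [0,0,0]
  ]
}}

```text
time: 31.3
tool_pos: [564.4, -220.1, 29.6]
tool_rot: [-0.299, 1.562, 2.859]
contact_force: [-15.4, 8.7, 12.0]
grip_width: 12.8
```

```bash
python3 - <<'E'
from h import *
st()
P=pose('wrist'); im=vision.snapshot('wrist'); cv2.imwrite('pics/wg6.png',cv2.resize(im[30:330,60:440],None,fx=2,fy=2,interpolation=cv2.INTER_CUBIC))
E
```

```text
t 31.3 pos [ 564.4 -220.1   29.6] yaw_y -89.08 xdown [-0.0083  0.0024 -1.    ] F [-15.4   8.7  12. ] tq [3.25 4.73 0.08] w 12.8 q [-0.04  0.13 -0.19 -0.   -1.26  1.63]
```

View pics/wg6.png

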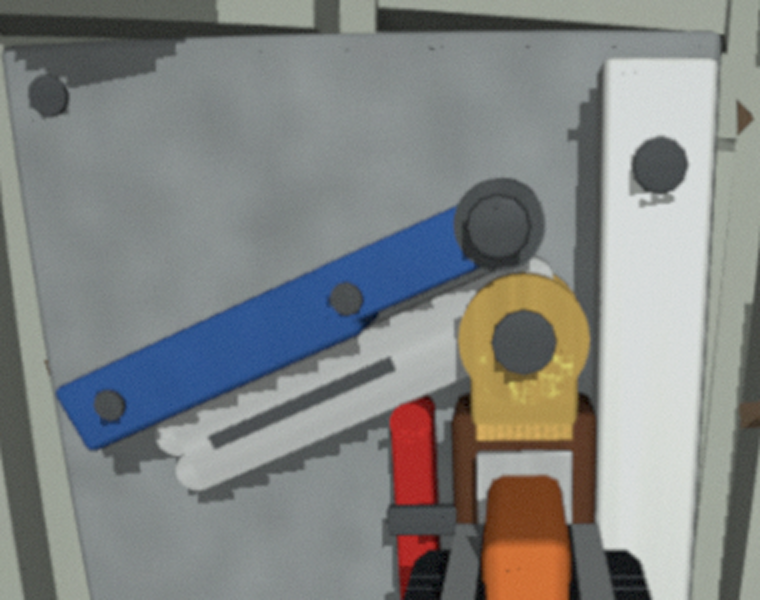

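{"op": "jog_arm", "data": {
  "jaw": [1,1,1,1,1],
  "linear": [
    [-0.03,0,-0.04],
    [0,0,0],
    [0,0,0],
    [0,0,0],
    [0,0,0]
  ],
  "rotation": [
    [0,0,0],
    [0,0,0],
    [0,0,0],
    [0,0,0],
    [0,0,0]
  ]
}}

```text
time: 31.77
tool_pos: [564.5, -220.1, 29.7]
tool_rot: [-0.29, 1.561, 2.868]
contact_force: [-15.9, 10.4, 11.5]
grip_width: 12.8
```

{"op": "jog_arm", "data": {
  "jaw": [0.45,0.45,0.45,0.45],
  "linear": [
    [0,0,0],
    [0,0,0],
    [0,0,0],
    [0,0,0]
  ],
  "rotation": [
    [0,0,0],
    [0,0,0],
    [0,0,0],
    [0,0,0]
  ]
}}

```text
time: 32.1
tool_pos: [568.3, -221.5, 30.3]
tool_rot: [1.133, 1.57, -1.993]
contact_force: [0.3, 0.2, -0.3]
grip_width: 23.6
```

```bash
python3 - <<'E'
from h import *
st()
P=pose('wrist'); im=vision.snapshot('wrist'); cv2.imwrite('pics/wg7.png',im)
E
```

```text
t 32.1 pos [ 568.3 -221.5   30.3] yaw_y -89.09 xdown [-1.e-04 -3.e-04 -1.e+00] F [ 0.3  0.2 -0.3] tq [-0.04  0.04 -0.03] w 23.6 q [-0.04  0.14 -0.18  0.   -1.25  1.63]
```

View pics/wg7.png

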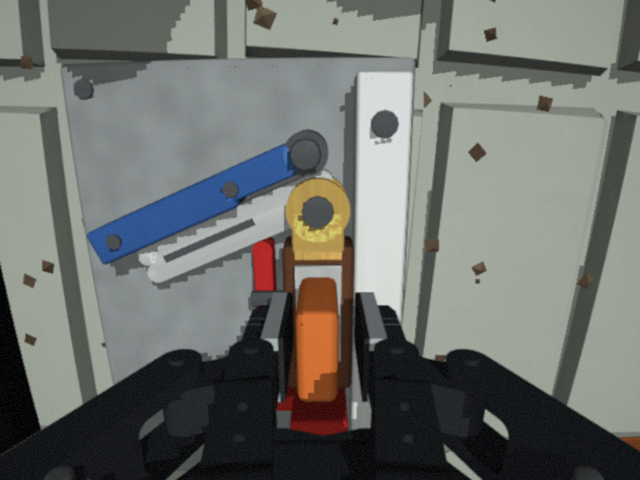

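{"op": "jog_arm", "data": {
  "jaw": [0.45,0.45,0.45,0.45,0.45,0.45,0.45],
  "linear": [
    [-1,0,0],
    [-2.5,0,0],
    [-3,0,0],
    [-3,0,0],
    [-3,0,0],
    [0,0,0],
    [0,0,0]
  ],
  "rotation": [
    [0,0,0],
    [0,0,0],
    [0,0,0],
    [0,0,0],
    [0,0,0],
    [0,0,0],
    [0,0,0]
  ]
}}

```text
time: 32.73
tool_pos: [569.6, -221.6, 159.2]
tool_rot: [2.946, 1.565, -0.18]
contact_force: [-0.2, 0.6, -0.6]
grip_width: 23.2
```

```bash
python3 - <<'E'
from h import *
st()
P=pose('wrist'); im=vision.snapshot('wrist'); cv2.imwrite('pics/wg8.png',im);np.save('Pwg8.npy',P[2])
cv2.imwrite('pics/wg8z.png',cv2.resize(im[60:320,140:420],None,fx=2.2,fy=2.2,interpolation=cv2.INTER_CUBIC))
im=cv2.imread('pics/ws11.png');cv2.imwrite('pics/ws11z.png',cv2.resize(im[60:320,120:420],None,fx=2.2,fy=2.2,interpolation=cv2.INTER_CUBIC))
E
```

```text
t 32.73 pos [ 569.6 -221.6  159.2] yaw_y -89.08 xdown [ 0.0056 -0.001  -1.    ] F [-0.2  0.6 -0.6] tq [-0.01 -0.01 -0.02] w 23.2 q [-0.04  0.07 -0.02  0.   -1.48  1.63]
```

View pics/wg8z.png

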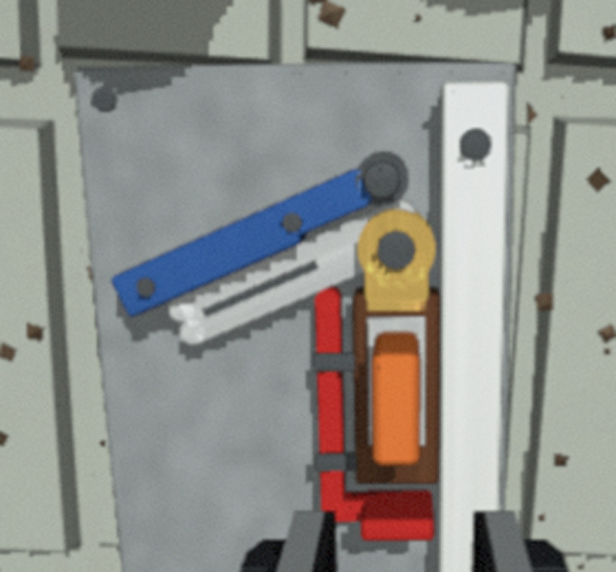

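View pics/ws11z.png

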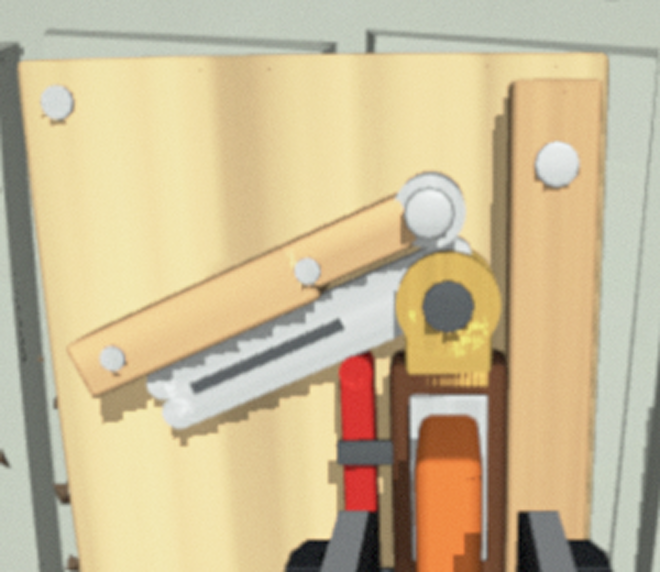

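```bash
python3 - <<'E'
from h import *
K,D,_=pose('wrist')
def f(n,o,pts,z=26):
    P=(K,D,np.load(n)); return ray(P,(np.array(pts,float)+.5)/2.2-.5+o,z)[:,:2]
for n,o,a,b,fe,pv,ba in [('Pws11.npy',[120,60],(112,358),(307,271),[(513,83),(508,520)],(447,307),(430,213)),('Pwg8.npy',[140,60],(146,287),(292,223),[(444,85),(441,500)],(396,250),(383,178))]:
    w=f(n,o,[a,b]);d=w[0]-w[1]
    g=f(n,o,fe,22);e=g[0]-g[1]
    A=np.degrees(np.arctan2(d[1],d[0]));B=np.degrees(np.arctan2(e[1],e[0]));
    q=f(n,o,[ba],28)[0]-f(n,o,[pv],26)[0]
    print(n,A,B,A-B,'barrel-pivot',q)
E
```

```text
Pws11.npy 114.31576340028573 1.376161930788102 112.93960146949763 barrel-pivot [20.95781009  4.01794038]
Pwg8.npy 113.77741364984111 1.1604881090595185 112.6169255407816 barrel-pivot [21.50284395  4.14027795]
```

```bash
python3 - <<'E'
from h import *
im=vision.snapshot('top'); cv2.imwrite('pics/topend.png',im)
st(); print(bot.sign_off())
E
```

```text
t 32.83 pos [ 568.2 -221.1  155.5] yaw_y -89.08 xdown [-1.e-04  4.e-04 -1.e+00] F [-0.9 -0.3 -0.2] tq [ 0.04 -0.   -0.04] w 23.5 q [-0.04  0.07 -0.02 -0.   -1.48  1.63]
the job is handed in; nothing more can be done
None
```

View pics/topend.png

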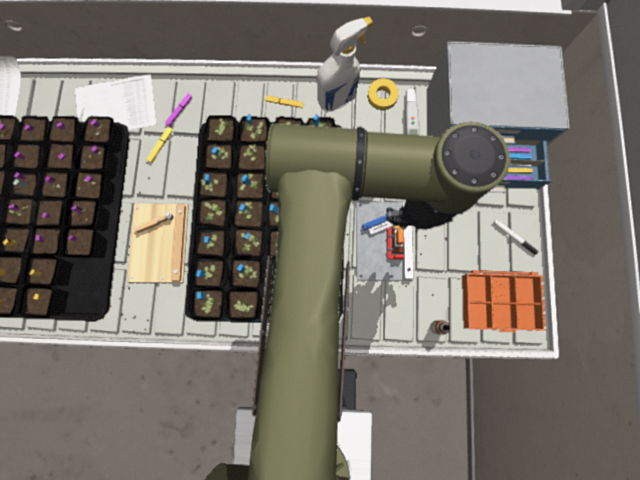

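The sample's angle is copied to the mitre guide, and the job was handed in at 32.8 s.

- **At the sample:** I seated the bevel in its corner and pressed it home. The wrist read 13–15 N for about a second, including sliding friction. I then let go and pushed the red slide against the blade to about 16 N.
- **At the guide:** I slid the bevel along the fence, and the blade pushed the blue arm open. I pressed it home at about 15–16 N for roughly a second, released it and lifted clear.

Last checks, all from the wrist camera:

- **Angle:** the sample arm measured 112.9° to its fence and the blue arm 112.6°. The 0.3° gap is about what I expect from picking points by eye.
- **Seating:** the pivot lies 21.5 mm back and 4.1 mm sideways from the guide's hinge barrel, against a nominal 21.1 and 4.0.
- **Lock:** the slide is still up against the blade, and the tool reads no contact force.
- **Bystanders:** in the last top picture the dropper bottle stands where it was. The jar and tape roll were hidden by the arm, so I have no final look at them, but I never moved near them.

The corner force itself was not measured separately. Taking friction off the wrist reading, I estimate about 10 N, and no push reading went above 16.4 N.

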